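# File the fired glaze tiles in the sample case

### The arm

A 6-joint arm with a two-finger parallel gripper is mounted at the origin on a cart in front of the work surface, level with it; the furniture and walls round the work are solid. World frame = base frame: x ahead of the robot, y to its left, z up, the work surface at z = 0. Lengths are in m, angles in rad, forces in N, time in s.
With the tool pointing down it reaches from about 0.35 to 0.875 m from the base axis. Payload 4.2 kg.
Tool frame: the origin (TCP) lies at the very end of the fingers, on their centre line; the grasp point (between the pads) lies 19 mm behind it (ctrl.hold_point_z is the z of the grasp point in the tool frame, in m); z points along the fingers, y is the line along which they close (so a half turn about z gives the same grasp; the last joint's range is limited). The gripper opens to 87 mm and grips with 3 to 60 N. Pads are 19 mm wide; open, the fingers measure 117 mm over their backs; the gripper's body (75 mm by 190 mm) begins 51 mm behind the grasp point.
Start: joints at [1.564, 0.385, 0.008, 0, -1.194, -0.259], TCP at [0.164, 0.603, 0.223] pointing down, gripper open.
Joint ranges: [-3.14, 3.14], [-1.21, 2.06], [-1.07, 1.41], [-3.16, 2.05], [-2.99, -0.16], [-3.1, 3.1]. Speed limits (rad/s): [2.79, 2.79, 3.14, 3.14, 3.14, 3.14].

### API

Orientations are given as a unit quaternion [w, x, y, z].
In Python, from bench import ctrl gives the robot as it stands.
- The arm moves only by the tool apply_moves, never from a script. Its argument "plan" is a list of rows, each a list of 3 entries, a list of its own where there are three numbers: the shift along the world's x, y, z each as a share of 120 mm, from -1 to 1, then the turn, a rotation vector about the world's x, y, z each as a share of 90 degrees, from -1 to 1, then the opening, from -1 (shut) to 1 (fully open). A call has 1 to 10 rows; each row is the pose to reach, as a shift and turn from the pose commanded when the call began; what a row does not reach only later rows make up. A row lasts 1/10 s, in which the tool goes at most 50 mm and 8.59 degrees, less where a joint would pass 70% of its speed; a pose out of reach is approached as far as the arm can. A call with a number of a shift or a turn outside -1 to 1 is refused whole. A call with a gripper value outside its range is refused whole. The fingers move at their own pace and stop on an object; "force" is the grip in N (left out, the last holds). Time passes only in rows, so rows that repeat a pose let the fingers close. It gives the time, the measured TCP pose, the force, the opening and the grip force at its end, in the units of the state.
- ctrl.get_obs(): the state, without advancing time (a new reading comes with each control period).
- ctrl.snapshot(name): name is "scene" or "top" or "wrist"; returns (picture, depth): 480x640x3 uint8, red, green, blue; 480x640 float32, m along the optical axis (not along the pixel's ray), 0 where there is no reading.
- ctrl.calibration(name): a dict with "camera_matrix" (3x3 intrinsics, pixels), "cam_to_world" (4x4, takes a point from camera to world coordinates); the wrist camera has in their place "mount" (4x4, takes a point from camera to tool coordinates, whose origin is the TCP and whose axes are the flange's). Camera axes: x right, y up, looking along -z (the intrinsics and any distortion apply to the point x, -y, -z); pixel columns grow to the right and rows downward; lengths in m; the calibration is good to about 2 mm. A picture is of the moment at which its call begins: read the wrist's pose just before it. calibration takes no time and is no camera call.
- ctrl.finish_job(): hands the job in; it is judged then, once.
The state is a dict: "time_s": time; "joints": joint angles; "qvel": joint speeds; "joint_efforts": joint torques, N m; "ee_pos": TCP position; "tool_rot": TCP orientation; "force": force on the tool from outside, world axes, zero at the start; "ft_torque": the same for the moment, N m; "opening": opening from 0.0 (shut) to 1.0 (fully open); "finger_force": force on a finger pad.
Only numpy, scipy, OpenCV 4.12 (cv2) and the standard library are available. Lean on these libraries where they do the work, as an engineer would, in place of code of your own. Each camera call takes 0.05 s, during which the arm holds its last target. There are 200 camera calls.

### The job

File the fired glaze tiles. First take whatever stands on the sample case's lid and stand it upright on the bare table, then fold the lid right open, slide each tile up out of the kiln setter and stand it on end in a free notch of the case, one tile to a notch and fully down, leaving the tile already filed there in its notch; last, fold the lid gently down until it is fully shut. Do not push the other tools on the table about.

Things in the scene. Friction and masses are not known exactly. Their poses are not given: they have to be found in the camera images.
- case: the sample case: a plywood box 120 mm (x) by 272 mm (y) outside, 104 by 256 mm inside, its rim 64 mm above the table, fixed in place. Two notched oak battens run along y inside, at x = -16 and +16 mm, tops 42 mm above the table. Origin: centre of its underside on the table; z up; x points from its front (the side of the steel bar handle) to its hinged back
- lid (a joint): angle of the case's lid (rad): 0 shut, grows as its front edge is lifted up and over the back hinge, stop at 1.85 (leaning back past upright). A stiff friction hinge (about 0.4 N m): the 0.35 kg lid stays at whatever angle it is left. Shut, it is a flat 120 by 272 mm panel whose top is 100 mm above the table
- lid_bar (a point): middle of the lid's steel bar handle: round, 10 mm thick, 100 mm long along the case's y, 35 mm out from the lid's front face (30 mm free behind the bar). Shut, it is 80 mm above the table; with the lid upright it is above the lid's upper edge, so it can be pinched from above at any lid angle and turns between the fingers. The frame turns with the lid
- lid_hinge (a point): middle of the lid's hinge line, on the back rim of the case, 64 mm above the table; the line runs along the case's y. The bar moves on a circle about it (shut: 155 mm in front of it and 16 mm above it)
- notch0 (a point): middle of the place for a tile in the case at y = -92 mm, at floor height (12 mm above the table): a notch 15 mm wide and 30 mm deep in both battens. A tile stands there on end with its wide faces looking along the case's y, its middle then 37 mm above this point
- notch1 (a point): middle of the place for a tile in the case at y = -46 mm, at floor height (12 mm above the table): a notch 15 mm wide and 30 mm deep in both battens. A tile stands there on end with its wide faces looking along the case's y, its middle then 37 mm above this point
- notch2 (a point): middle of the place for a tile in the case at y = +0 mm, at floor height (12 mm above the table): a notch 15 mm wide and 30 mm deep in both battens. A tile stands there on end with its wide faces looking along the case's y, its middle then 37 mm above this point
- notch3 (a point): middle of the place for a tile in the case at y = +46 mm, at floor height (12 mm above the table): a notch 15 mm wide and 30 mm deep in both battens. A tile stands there on end with its wide faces looking along the case's y, its middle then 37 mm above this point
- notch4 (a point): middle of the place for a tile in the case at y = +92 mm, at floor height (12 mm above the table): a notch 15 mm wide and 30 mm deep in both battens. A tile stands there on end with its wide faces looking along the case's y, its middle then 37 mm above this point
- setter: the kiln setter: a buff fireclay block 74 mm (x) by 222 mm (y) by 38 mm high, fixed in place, with five slots 13 mm wide and 28 mm deep running along its x, at y = -92, -46, 0, +46, +92 mm. Origin: centre of its underside on the table, z up, x away from the robot; the table is bare for 140 mm behind the block (its +x side)
- tile0_mid (a point): a fired glaze test tile, 73 mm by 49 mm by 9 to 10 mm, which at the start (if present) stands on end in the setter slot at y = -92 mm, sticking 44 mm out of the slot, and may lean up to 0.15 rad. Point: the tile's middle; its x is the 73 mm length (up), y the 50 mm width, z the thickness. About 35 g; None if absent
- tile1_mid (a point): a fired glaze test tile, 73 mm by 49 mm by 9 to 10 mm, which at the start (if present) stands on end in the setter slot at y = -46 mm, sticking 44 mm out of the slot, and may lean up to 0.15 rad. Point: the tile's middle; its x is the 73 mm length (up), y the 50 mm width, z the thickness. About 35 g; None if absent
- tile2_mid (a point): a fired glaze test tile, 73 mm by 49 mm by 9 to 10 mm, which at the start (if present) stands on end in the setter slot at y = +0 mm, sticking 44 mm out of the slot, and may lean up to 0.15 rad. Point: the tile's middle; its x is the 73 mm length (up), y the 50 mm width, z the thickness. About 35 g; None if absent
- tile3_mid (a point): a fired glaze test tile, 73 mm by 49 mm by 9 to 10 mm, which at the start (if present) stands on end in the setter slot at y = +46 mm, sticking 44 mm out of the slot, and may lean up to 0.15 rad. Point: the tile's middle; its x is the 73 mm length (up), y the 50 mm width, z the thickness. About 35 g; None if absent
- tile4_mid (a point): a fired glaze test tile, 73 mm by 49 mm by 9 to 10 mm, which at the start (if present) stands on end in the setter slot at y = +92 mm, sticking 44 mm out of the slot, and may lean up to 0.15 rad. Point: the tile's middle; its x is the 73 mm length (up), y the 50 mm width, z the thickness. About 35 g; None if absent
- filed_a_mid (a point): a like tile that (if present) is already filed in the case, in the notch at y = -92 mm. Point and axes as for the others
- filed_b_mid (a point): a like tile that (if present) is already filed in the case, in the notch at y = +0 mm. Point and axes as for the others
- filed_c_mid (a point): a like tile that (if present) is already filed in the case, in the notch at y = +46 mm. Point and axes as for the others
- jar_mid (a point): a small round screw-top jar, 48 mm across and 58 mm high, at first (if present) standing on the case's shut lid. Point: its middle, 29 mm above its foot; z up along its axis. About 0.1 kg
- plug_mid (a point): a plain white plaster plug, a blunt cone 44 mm across at the foot, 34 mm high, at first (if present) standing on the case's shut lid. Point: its middle, 17 mm above its foot; z up along its axis. About 60 g
- marker_pen: a thick marker pen lying on the table, 126 by 17 mm; a bystander. Origin: centre of its underside
- kidney: a red rubber kidney lying on the table, 60 by 92 mm; a bystander. Origin: centre of its underside
- brush: a small black brush lying on the table, 133 by 18 mm; a bystander. Origin: centre of its underside
Things that resemble listed ones, but are neither listed nor needed, are in the scene too. What is shaped like the part that bears tile4_mid but green or turquoise is not meant. Leave any pink look-alike of the part that bears plug_mid alone.

How it is judged:
On the way, in this order (a step that is already met when the one before it is completed fails the run):
1. what stood on the lid stands upright on the table, the lid still shut (height (world z) of jar_mid between 0.021 and 0.037 m and angle between each of jar_mid, plug_mid's own z axis and vertical below 0.2 rad and height (world z) of plug_mid between 0.009 and 0.025 m and value of joint lid below 0.15 rad), for 0.2 s.
2. the lid is folded open (value of joint lid above 1.4 rad), for 0.2 s.
3. every tile stands fully down in a notch of the case, the lid still open (z of tile0_mid in the frame of case between 0.038 and 0.056 m and x of tile0_mid in the frame of case between -0.035 and 0.035 m and y of tile0_mid in the frame of case between -0.115 and 0.115 m and angle between the x axis of each of tile0_mid, tile1_mid, tile2_mid, tile3_mid, tile4_mid and the z axis of case, either way round below 0.3 rad and z of tile1_mid in the frame of case between 0.038 and 0.056 m and x of tile1_mid in the frame of case between -0.035 and 0.035 m and y of tile1_mid in the frame of case between -0.115 and 0.115 m and z of tile2_mid in the frame of case between 0.038 and 0.056 m and x of tile2_mid in the frame of case between -0.035 and 0.035 m and y of tile2_mid in the frame of case between -0.115 and 0.115 m and z of tile3_mid in the frame of case between 0.038 and 0.056 m and x of tile3_mid in the frame of case between -0.035 and 0.035 m and y of tile3_mid in the frame of case between -0.115 and 0.115 m and z of tile4_mid in the frame of case between 0.038 and 0.056 m and x of tile4_mid in the frame of case between -0.035 and 0.035 m and y of tile4_mid in the frame of case between -0.115 and 0.115 m and z of each of filed_a_mid, filed_b_mid, filed_c_mid in the frame of case below 0.056 m and distance of each of filed_a_mid, filed_b_mid, filed_c_mid from where it was at the start of the episode below 0.03 m and value of joint lid above 1 rad), for 0.2 s.
At the end, for the whole second after the job is handed in: the lid is shut (within 0.06 rad); every tile stands on end within 0.3 rad of upright on the case's floor in a notch (its middle 38 to 56 mm above the table); the tile filed before is within 30 mm of its old place; what stood on the lid stands upright (0.2 rad) on the table; all at rest (z of tile0_mid in the frame of case between 0.038 and 0.056 m and x of tile0_mid in the frame of case between -0.035 and 0.035 m and y of tile0_mid in the frame of case between -0.115 and 0.115 m and angle between the x axis of each of tile0_mid, tile1_mid, tile2_mid, tile3_mid, tile4_mid and the z axis of case, either way round below 0.3 rad and z of tile1_mid in the frame of case between 0.038 and 0.056 m and x of tile1_mid in the frame of case between -0.035 and 0.035 m and y of tile1_mid in the frame of case between -0.115 and 0.115 m and z of tile2_mid in the frame of case between 0.038 and 0.056 m and x of tile2_mid in the frame of case between -0.035 and 0.035 m and y of tile2_mid in the frame of case between -0.115 and 0.115 m and z of tile3_mid in the frame of case between 0.038 and 0.056 m and x of tile3_mid in the frame of case between -0.035 and 0.035 m and y of tile3_mid in the frame of case between -0.115 and 0.115 m and z of tile4_mid in the frame of case between 0.038 and 0.056 m and x of tile4_mid in the frame of case between -0.035 and 0.035 m and y of tile4_mid in the frame of case between -0.115 and 0.115 m and z of each of filed_a_mid, filed_b_mid, filed_c_mid in the frame of case below 0.056 m and distance of each of filed_a_mid, filed_b_mid, filed_c_mid from where it was at the start of the episode below 0.03 m and height (world z) of jar_mid between 0.021 and 0.037 m and angle between each of jar_mid, plug_mid's own z axis and vertical below 0.2 rad and height (world z) of plug_mid between 0.009 and 0.025 m and value of joint lid below 0.06 rad and linear speed of each of tile0, tile1, tile2, tile3, tile4, jar, plug below 0.03 m/s); the robot touches nothing.
It fails at once if another tool on the table is pushed more than 40 mm (distance of any of marker_pen, kidney, brush from where it was at the start of the episode above 0.04 m).
It fails at once if the lid is slammed (falls shut faster than 4 rad/s) (velocity of joint lid below -4 rad/s).
Of tile0, tile1, tile2, tile3, tile4 only 3 to 4 are there at a start; the rules pass over those that are not, and their reading is None.
Of filed_a, filed_b, filed_c only 1 to 1 are there at a start; the rules pass over those that are not, and their reading is None.
Of jar, plug only 1 to 2 are there at a start; the rules pass over those that are not, and their reading is None.
At some moment in a run one of jar, plug may be knocked a few centimetres aside while the robot is not near it.
It also fails if it takes over 210 s, if anything falls off the work surface, if the arm or the gripper's body presses on something with over 40 N, if the wrist force passes 120 N, or if a joint passes its speed limit or range.

## Working session

There is one attempt and no reset: what is moved stays moved. The work goes in short steps, Python scripts to look and compute and a tool call to move; the robot and the scene stay as the last step left them, time stands still between calls to the robot, and variables do not carry over. Pictures are saved under pics/ and viewed, at most 14 in all, crops included, and the job is handed in when it is done.

Besides the shell and the picture viewer there is one more tool, called in YAML: its name, and indented under it one key for each argument. apply_moves: Moves the arm, as the interface text tells. Its arguments: {"type":"object","properties":{"plan":{"type":"array"},"force":{"type":"number"}},"required":["plan"]}

```bash
ls; mkdir -p pics; cat > h.py <<'E'
import numpy as np, cv2
from bench import ctrl
from scipy.spatial.transform import Rotation as R
def snap(name,fn=None):
    o=ctrl.get_obs(); im,d=ctrl.snapshot(name); c=ctrl.calibration(name)
    K=np.array(c["camera_matrix"])
    if name=="wrist":
        q=o["tool_rot"]; T=np.eye(4); T[:3,:3]=R.from_quat([q[1],q[2],q[3],q[0]]).as_matrix(); T[:3,3]=o["ee_pos"]
        M=T@np.array(c["mount"])
    else: M=np.array(c["cam_to_world"])
    if fn: cv2.imwrite("pics/"+fn,im[:,:,::-1])
    return im,d,K,M,c
def cloud(d,K,M):
    v,u=np.mgrid[:d.shape[0],:d.shape[1]]
    x=(u-K[0,2])/K[0,0]*d; y=(v-K[1,2])/K[1,1]*d
    P=np.stack([x,-y,-d],-1)@M[:3,:3].T+M[:3,3]
    P[d==0]=np.nan
    return P
def st():
    o=ctrl.get_obs(); print({k:np.round(o[k],4).tolist() for k in("time_s","joints","ee_pos","tool_rot","force","opening","finger_force")})
E
python3 - <<'E'
from h import *
st()
for n in("top","scene"):
    im,d,K,M,c=snap(n,n+"0.png"); np.savez(n+"0.npz",im=im,d=d,K=K,M=M); print(n,[k for k in c],K.tolist(),M.round(3).tolist())
E
```

```text
pics
{'time_s': 0.0, 'joints': [1.5636, 0.3855, 0.0066, -0.0005, -1.194, -0.2586], 'ee_pos': [0.164, 0.6025, 0.2215], 'tool_rot': [0.0011, 0.9912, -0.1326, -0.0001], 'force': [-0.9682, -0.2239, 0.2846], 'opening': 0.9994, 'finger_force': 0.0}
top ['camera_matrix', 'cam_to_world'] [[438.05585960982324, 0.0, 316.1323819290355], [0.0, 438.05585960982324, 231.99769909442728], [0.0, 0.0, 1.0]] [[0.022, 0.989, -0.145, 0.341], [-1.0, 0.021, -0.003, 0.1], [0.0, 0.145, 0.989, 1.146], [0.0, 0.0, 0.0, 1.0]]
scene ['camera_matrix', 'cam_to_world'] [[538.2442690194044, 0.0, 324.3927111486674], [0.0, 538.2442690194044, 237.06459185344883], [0.0, 0.0, 1.0]] [[0.827, 0.329, -0.456, 0.015], [-0.562, 0.479, -0.674, -0.602], [-0.003, 0.814, 0.581, 0.695], [0.0, 0.0, 0.0, 1.0]]
```

View pics/top0.png

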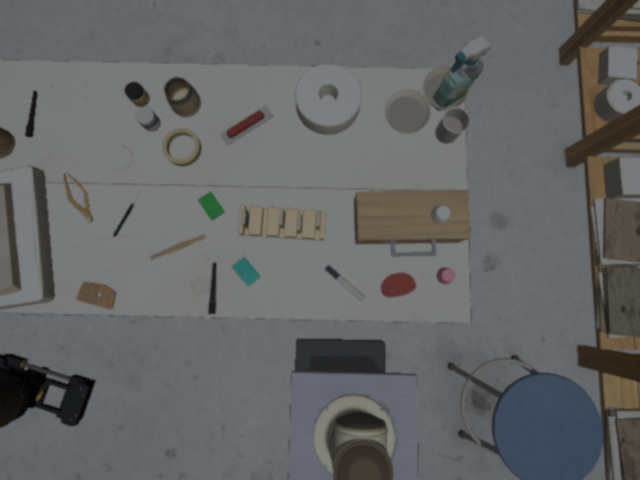

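View pics/scene0.png

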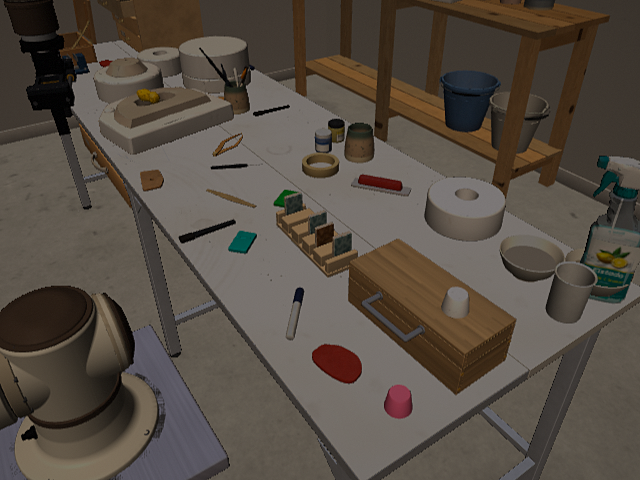

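Top: case at (412,216) with bar handle at (413,252), white plug on lid (442,214); setter (282,222); pen (345,282), kidney (398,285), pink plug (446,275). Candidates: white plug (442,214) vs pink (446,275) → white; tiles in setter (245–310,222) vs green (211,206)/turquoise (246,271) loose pieces → setter ones.

```bash
python3 - <<'E'
from h import *
z=np.load("top0.npz"); P=cloud(z["d"],z["K"],z["M"]); im=z["im"]
s=np.load("scene0.npz"); Q=cloud(s["d"],s["K"],s["M"])
def at(P,u,v): return P[v,u].round(4).tolist()
print("table",at(P,340,250),at(P,300,180)); 
# lid top
m=(np.abs(P[...,2]-0.1)<.008); m[:180]=0;m[260:]=0;m[:,:340]=0;m[:,480:]=0
def rect(p):
    r=cv2.minAreaRect(p[:,:2].astype(np.float32)*1000); return r
print("lid",rect(P[m]),m.sum(),np.median(P[m][:,2]))
m2=(np.abs(P[...,2]-0.038)<.006); m2[:195]=0;m2[250:]=0;m2[:,:230]=0;m2[:,335:]=0
print("setter",rect(P[m2]),m2.sum())
for n,PP in(("top",P),("scene",Q)):
    a=PP.reshape(-1,3)
    plug=a[(a[:,2]>.115)&(a[:,2]<.142)&(a[:,0]>.3)&(a[:,0]<.6)&(a[:,1]>-.35)&(a[:,1]<-.0)]
    print(n,"plug",len(plug),plug.mean(0).round(4) if len(plug) else 0,np.ptp(plug,axis=0) if len(plug) else 0)
    tip=plug[plug[:,2]>.130]; print(tip.mean(0),np.ptp(tip,axis=0))
    t=a[(a[:,2]>.05)&(a[:,2]<.095)&(a[:,0]>.38)&(a[:,0]<.56)&(a[:,1]>.05)&(a[:,1]<.36)]
    h,e=np.histogram(t[:,1],bins=np.arange(.05,.36,.01)); print(list(zip(e.round(2),h)))
for n,(u,v) in dict(pen=(345,282),kid=(398,285),pink=(446,275),green=(211,206),teal=(246,271),bar=(413,253)).items(): print(n,at(P,u,v))
z=im[185:260,230:480]; cv2.imwrite("pics/c1.png",cv2.resize(z,None,fx=3.2,fy=3.2,interpolation=3)[:,:,::-1])
cv2.imwrite("pics/c2.png",cv2.resize(s["im"][180:380,260:520],None,fx=3,fy=3,interpolation=3)[:,:,::-1])
E
```

```text
table [0.4619, 0.0394, -0.0003] [0.6481, 0.1495, 0.0024]
lid ((544.241943359375, -132.11892700195312), (121.4261474609375, 272.3976745605469), 2.091254711151123) 5179 0.1000720153320036
setter ((529.4716186523438, 191.19085693359375), (221.8658905029297, 74.5234375), 87.59668731689453) 1677
top plug 232 [ 0.5415 -0.1924  0.1309] [0.03619173 0.0361058  0.02342455]
[ 0.54370196 -0.19456562  0.13393072] [0.03334356 0.03440219 0.00844373]
[(np.float64(0.05), np.int64(0)), (np.float64(0.06), np.int64(0)), (np.float64(0.07), np.int64(0)), (np.float64(0.08), np.int64(0)), (np.float64(0.09), np.int64(47)), (np.float64(0.1), np.int64(22)), (np.float64(0.11), np.int64(0)), (np.float64(0.12), np.int64(0)), (np.float64(0.13), np.int64(0)), (np.float64(0.14), np.int64(69)), (np.float64(0.15), np.int64(5)), (np.float64(0.16), np.int64(0)), (np.float64(0.17), np.int64(0)), (np.float64(0.18), np.int64(43)), (np.float64(0.19), np.int64(41)), (np.float64(0.2), np.int64(0)), (np.float64(0.21), np.int64(0)), (np.float64(0.22), np.int64(0)), (np.float64(0.23), np.int64(0)), (np.float64(0.24), np.int64(0)
[... 960 characters left out ...]
at64(0.19), np.int64(54)), (np.float64(0.2), np.int64(1)), (np.float64(0.21), np.int64(0)), (np.float64(0.22), np.int64(0)), (np.float64(0.23), np.int64(0)), (np.float64(0.24), np.int64(0)), (np.float64(0.25), np.int64(0)), (np.float64(0.26), np.int64(0)), (np.float64(0.27), np.int64(70)), (np.float64(0.28), np.int64(169)), (np.float64(0.29), np.int64(5)), (np.float64(0.3), np.int64(0)), (np.float64(0.31), np.int64(0)), (np.float64(0.32), np.int64(0)), (np.float64(0.33), np.int64(0)), (np.float64(0.34), np.int64(0))]
pen [0.3781, 0.0262, 0.0156]
kid [0.3736, -0.111, 0.0079]
pink [0.4007, -0.2281, 0.0326]
green [0.57, 0.3821, 0.0114]
teal [0.4011, 0.2825, 0.0083]
bar [0.4495, -0.1337, 0.0848]
```

View pics/c2.png

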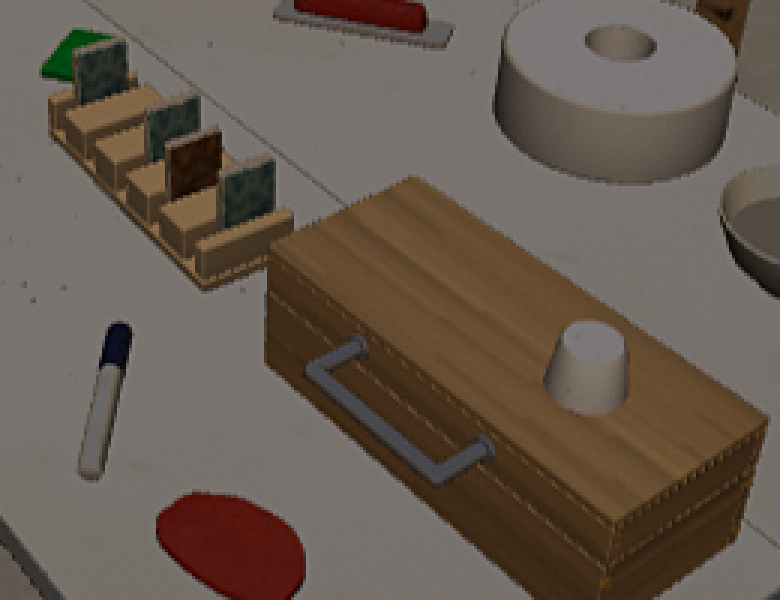

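Crop confirms: white plug on the lid (no jar), four tiles in the setter (slot +46 empty), green slab loose behind the setter. Moving over to the plug now (checking free table spot first).

```bash
python3 - <<'E'
from h import *
z=np.load("top0.npz"); a=cloud(z["d"],z["K"],z["M"]).reshape(-1,3)
b=a[(a[:,0]>.57)&(a[:,0]<.95)&(a[:,1]>-.08)&(a[:,1]<.2)&(a[:,2]>.015)]
b=b[(b[:,1]>.01)|(b[:,0]>.62)]
print(b.min(0),b.max(0))
E
```

```text
[ 0.77812856 -0.07985587  0.01509528] [0.94989948 0.16522864 0.07550839]
```

apply_moves:
  plan:
    - [[0.1,-0.3,0.2],[0,0,0],1]
    - [[0.2,-0.6,0.3],[0,0,-0.05],1]
    - [[0.45,-0.95,0.4],[0,0,-0.1],1]
    - [[0.45,-0.95,0.4],[0,0,-0.1],1]

```text
time_s: 0.5
ee_pos: [0.2199, 0.4859, 0.2727]
tool_rot: [-0.001, 0.977, -0.212, 0.0]
force: [-0.2, 1.3, 0.7]
opening: 0.995
finger_force: 0.0
```

apply_moves:
  plan:
    - [[0.2,-0.4,0],[0,0,-0.1],1]
    - [[0.45,-0.95,0],[0,0,-0.2],1]
    - [[0.45,-0.95,0],[0,0,-0.2],1]

```text
time_s: 0.8
ee_pos: [0.2725, 0.3721, 0.2701]
tool_rot: [0.001, 0.932, -0.362, -0.0]
force: [-0.2, 0.6, 0.1]
opening: 1.003
finger_force: 0.0
```

apply_moves:
  plan:
    - [[0.2,-0.4,0],[0,0,-0.1],1]
    - [[0.45,-0.95,0],[0,0,-0.2],1]
    - [[0.45,-0.95,0],[0,0,-0.2],1]

```text
time_s: 1.1
ee_pos: [0.3263, 0.2583, 0.2702]
tool_rot: [0.001, 0.864, -0.503, -0.0]
force: [1.0, 0.7, 0.4]
opening: 1.0
finger_force: 0.0
```

```bash
python3 -c "from h import *;st()"
```

```text
{'time_s': 1.1, 'joints': [1.0634, -0.0178, -0.3781, -0.0003, -1.2116, -0.5478], 'ee_pos': [0.3263, 0.2583, 0.2702], 'tool_rot': [0.0006, 0.864, -0.5035, -0.0001], 'force': [0.9586, 0.6738, 0.4253], 'opening': 1.0002, 'finger_force': 0.0}
```

apply_moves:
  plan:
    - [[0.2,-0.4,0],[0,0,-0.1],1]
    - [[0.45,-0.945,0],[0,0,-0.2],1]
    - [[0.45,-0.945,0],[0,0,-0.2],1]

```text
time_s: 1.4
ee_pos: [0.3804, 0.1452, 0.2702]
tool_rot: [0.0, 0.774, -0.633, -0.0]
force: [-0.3, 0.1, 0.3]
opening: 1.001
finger_force: 0.0
```

apply_moves:
  plan:
    - [[0.2,-0.4,0],[0,0,-0.1],1]
    - [[0.45,-0.945,0],[0,0,-0.105],1]
    - [[0.45,-0.945,0],[0,0,-0.105],1]

```text
time_s: 1.7
ee_pos: [0.4348, 0.0318, 0.2701]
tool_rot: [0.0, 0.72, -0.694, -0.0]
force: [0.2, 0.7, -0.3]
opening: 1.007
finger_force: 0.0
```

apply_moves:
  plan:
    - [[0.2,-0.4,0],[0,0,0],1]
    - [[0.45,-0.945,0],[0,0,0],1]
    - [[0.45,-0.945,0],[0,0,0],1]

```text
time_s: 2.0
ee_pos: [0.4891, -0.0818, 0.2697]
tool_rot: [0.001, 0.72, -0.693, -0.0]
force: [0.3, 0.3, 0.3]
opening: 1.001
finger_force: 0.0
```

apply_moves:
  plan:
    - [[0.2,-0.4,0],[0,0,0],1]
    - [[0.45,-0.945,0],[0,0,0],1]
    - [[0.45,-0.945,0],[0,0,0],1]
    - [[0.45,-0.945,0],[0,0,0],1]

```text
time_s: 2.4
ee_pos: [0.543, -0.1951, 0.2685]
tool_rot: [0.001, 0.72, -0.694, -0.001]
force: [-0.9, 0.5, -0.6]
opening: 1.001
finger_force: 0.0
```

```bash
python3 - <<'E'
from h import *
st(); im,d,K,M,c=snap("wrist","w1.png"); P=cloud(d,K,M); a=P.reshape(-1,3)
lid=a[(abs(a[:,2]-.1)<.006)]; print("lidz",len(lid),np.median(lid[:,2]) if len(lid) else 0, cv2.minAreaRect(lid[:,:2].astype(np.float32)))
t=a[(a[:,2]>.13)&(a[:,2]<.14)&(a[:,0]>.4)&(a[:,0]<.6)&(a[:,1]<-.1)&(a[:,1]>-.3)]; print(len(t),t.mean(0) if len(t) else 0,t.min(0),t.max(0))
E
```

```text
{'time_s': 2.4, 'joints': [-0.0642, 0.2756, -0.0358, 0.0001, -1.2621, 0.1009], 'ee_pos': [0.543, -0.1951, 0.2685], 'tool_rot': [0.0009, 0.72, -0.694, -0.001], 'force': [-0.8632, 0.5051, -0.5832], 'opening': 1.0014, 'finger_force': 0.0}
lidz 32227 0.10050549401115544 ((0.6366772651672363, -0.14608708024024963), (0.2556360363960266, 0.31874963641166687), 88.0287094116211)
1849 [ 0.54386707 -0.1958713   0.13415135] [ 0.52608927 -0.21280783  0.13000068] [ 0.56138795 -0.1774474   0.13690469]
```

View pics/w1.png

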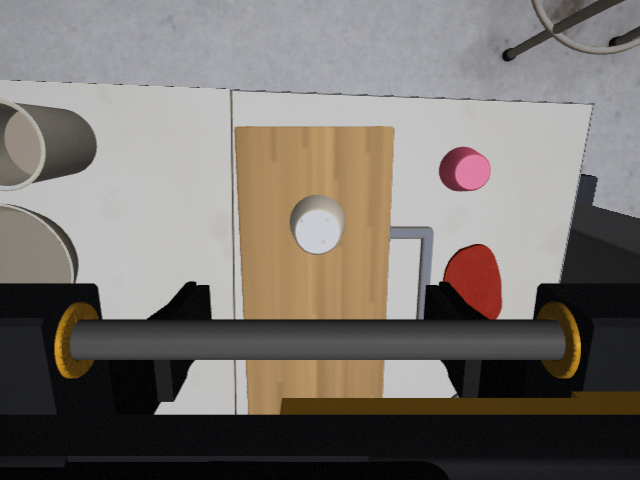

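White plug at (317,225), under the fingers at about (0.544,-0.195); bar to the right. Descending and gripping.

apply_moves:
  plan:
    - [[0,0,-0.4],[0,0,0],1]
    - [[0,0,-0.685],[0,0,0],1]
    - [[0,0,-0.685],[0,0,0],1]

```text
time_s: 2.75
ee_pos: [0.5383, -0.1907, 0.1832]
tool_rot: [0.003, 0.721, -0.692, -0.005]
force: [-0.5, 0.1, -1.0]
opening: 0.999
finger_force: 0.0
```

apply_moves:
  plan:
    - [[0,0,-0.2],[0,0,0],1]
    - [[0,0,-0.4],[0,0,0],1]
    - [[0,0,-0.6],[0,0,0],1]
    - [[0,0,-0.685],[0,0,0],1]
    - [[0,0,-0.685],[0,0,0],1]

```text
time_s: 3.25
ee_pos: [0.5422, -0.192, 0.1063]
tool_rot: [0.0, 0.722, -0.692, -0.0]
force: [0.1, 0.1, 0.5]
opening: 1.001
finger_force: 0.0
```

apply_moves:
  plan:
    - [[0,0,0],[0,0,0],-0.5]
    - [[0,0,0],[0,0,0],-0.5]
    - [[0,0,0],[0,0,0],-0.5]
    - [[0,0,0],[0,0,0],-0.5]
    - [[0,0,0],[0,0,0],-0.5]
    - [[0,0,0],[0,0,0],-0.5]
  force: 15

```text
time_s: 3.85
ee_pos: [0.5421, -0.1926, 0.1063]
tool_rot: [-0.0, 0.721, -0.693, 0.0]
force: [-0.3, 0.1, -0.3]
opening: 0.536
finger_force: 0.0
```

apply_moves:
  plan:
    - [[0,0,0],[0,0,0],-0.5]
    - [[0,0,0],[0,0,0],-0.5]
    - [[0,0,0],[0,0,0],-0.5]
    - [[0,0,0],[0,0,0],-0.5]

```text
time_s: 4.25
ee_pos: [0.5421, -0.1926, 0.1061]
tool_rot: [0.0, 0.721, -0.693, -0.0]
force: [-0.2, 0.3, 0.3]
opening: 0.464
finger_force: 14.8
```

apply_moves:
  plan:
    - [[0,0,0.1],[0,0,0],-0.5]
    - [[0,0,0.25],[0,0,0],-0.5]
    - [[0,0,0.5],[0,0,0],-0.5]
    - [[0,0,0.5],[0,0,0],-0.5]

```text
time_s: 4.65
ee_pos: [0.5451, -0.1933, 0.1715]
tool_rot: [-0.002, 0.722, -0.692, 0.004]
force: [0.6, 0.0, 0.8]
opening: 0.464
finger_force: 14.8
```

apply_moves:
  plan:
    - [[0.13,0.3,0],[0,0,0],-0.5]
    - [[0.27,0.675,0],[0,0,0],-0.5]
    - [[0.27,0.675,0],[0,0,0],-0.5]

```text
time_s: 4.95
ee_pos: [0.5764, -0.1078, 0.1666]
tool_rot: [-0.001, 0.723, -0.691, 0.0]
force: [-0.3, -0.3, 0.1]
opening: 0.461
finger_force: 14.8
```

apply_moves:
  plan:
    - [[0.13,0.3,0],[0,0,0],-0.5]
    - [[0.27,0.675,0],[0,0,0],-0.5]
    - [[0.27,0.675,0],[0,0,0],-0.5]

```text
time_s: 5.25
ee_pos: [0.6087, -0.0266, 0.1662]
tool_rot: [-0.001, 0.723, -0.691, 0.0]
force: [-0.9, -0.4, 0.3]
opening: 0.462
finger_force: 14.8
```

apply_moves:
  plan:
    - [[0.13,0.3,0],[0,0,0],-0.5]
    - [[0.27,0.675,0],[0,0,0],-0.5]
    - [[0.27,0.675,0],[0,0,0],-0.5]
    - [[0.27,0.675,0],[0,0,0],-0.5]

```text
time_s: 5.65
ee_pos: [0.639, 0.0509, 0.1657]
tool_rot: [0.001, 0.722, -0.692, -0.0]
force: [-0.1, 0.1, 0.3]
opening: 0.465
finger_force: 14.8
```

apply_moves:
  plan:
    - [[0,0,-0.3],[0,0,0],-0.5]
    - [[0,0,-0.655],[0,0,0],-0.5]
    - [[0,0,-0.655],[0,0,0],-0.5]
    - [[0,0,-0.655],[0,0,0],-0.5]

```text
time_s: 6.05
ee_pos: [0.6392, 0.049, 0.0879]
tool_rot: [0.001, 0.721, -0.693, 0.0]
force: [0.3, -0.3, 0.0]
opening: 0.469
finger_force: 14.8
```

apply_moves:
  plan:
    - [[0,0,-0.2],[0,0,0],-0.5]
    - [[0,0,-0.4],[0,0,0],-0.5]
    - [[0,0,-0.5],[0,0,0],-0.5]
    - [[0,0,-0.6],[0,0,0],-0.5]
    - [[0,0,-0.65],[0,0,0],-0.5]
    - [[0,0,-0.65],[0,0,0],-0.5]

```text
time_s: 6.65
ee_pos: [0.6395, 0.0504, 0.0096]
tool_rot: [0.0, 0.721, -0.693, 0.0]
force: [-0.3, -0.6, -0.3]
opening: 0.467
finger_force: 14.8
```

apply_moves:
  plan:
    - [[0,0,-0.015],[0,0,0],-0.5]
    - [[0,0,-0.025],[0,0,0],-0.5]
    - [[0,0,-0.025],[0,0,0],-0.5]

```text
time_s: 6.95
ee_pos: [0.6396, 0.0505, 0.007]
tool_rot: [-0.0, 0.721, -0.693, 0.0]
force: [0.7, -0.2, -0.8]
opening: 0.465
finger_force: 14.8
```

apply_moves:
  plan:
    - [[0,0,0],[0,0,0],0.5]
    - [[0,0,0],[0,0,0],0.5]
    - [[0,0,0],[0,0,0],0.5]
    - [[0,0,0],[0,0,0],0.5]
    - [[0,0,0],[0,0,0],0.5]

```text
time_s: 7.45
ee_pos: [0.6394, 0.0505, 0.0066]
tool_rot: [-0.0, 0.721, -0.693, 0.0]
force: [-0.9, -0.3, -0.1]
opening: 0.74
finger_force: 0.0
```

apply_moves:
  plan:
    - [[0,0,0.25],[0,0,0],0.5]
    - [[0,0,0.6],[0,0,0],0.5]
    - [[0,0,1],[0,0,0],0.5]
    - [[0,0,1],[0,0,0],0.5]

```text
time_s: 7.85
ee_pos: [0.6442, 0.0512, 0.135]
tool_rot: [-0.006, 0.722, -0.692, 0.005]
force: [1.1, -0.2, 0.0]
opening: 0.75
finger_force: 0.0
```

```bash
python3 - <<'E'
from h import *
st(); im,d,K,M,c=snap("top"); a=cloud(d,K,M).reshape(-1,3)
im,d,K,M,c=snap("scene"); b=cloud(d,K,M).reshape(-1,3)
for a in(a,b):
  t=a[(a[:,2]>.008)&(a[:,2]<.045)&(abs(a[:,0]-.64)<.06)&(abs(a[:,1]-.05)<.04)]; print(len(t),t.mean(0),t.min(0),t.max(0)) if len(t) else print(0)
E
```

```text
{'time_s': 7.85, 'joints': [0.3305, 0.4809, -0.069, 0.0032, -1.0052, -0.29], 'ee_pos': [0.6442, 0.0512, 0.135], 'tool_rot': [-0.0064, 0.7218, -0.692, 0.0048], 'force': [1.1425, -0.1723, 0.0445], 'opening': 0.7503, 'finger_force': 0.0}
0
0
```

apply_moves:
  plan:
    - [[0,0,0.4],[0,0,0],-0.45]
    - [[-0.4,-0.4,0.65],[0,0,0],-0.45]
    - [[-0.8,-0.775,0.65],[0,0,0],-0.45]
    - [[-0.8,-0.775,0.65],[0,0,0],-0.45]

```text
time_s: 8.35
ee_pos: [0.5408, -0.0438, 0.2036]
tool_rot: [0.001, 0.721, -0.693, -0.001]
force: [-0.4, -0.7, -0.2]
opening: 0.473
finger_force: 0.0
```

apply_moves:
  plan:
    - [[-0.4,-0.4,0],[0,0,0],-0.45]
    - [[-0.8,-0.775,0],[0,0,0],-0.45]
    - [[-0.8,-0.775,0],[0,0,0],-0.45]
    - [[-0.8,-0.775,0],[0,0,0],-0.45]

```text
time_s: 8.75
ee_pos: [0.4431, -0.1374, 0.2032]
tool_rot: [0.001, 0.72, -0.694, -0.002]
force: [0.1, -0.2, -0.0]
opening: 0.278
finger_force: 0.0
```

```bash
python3 - <<'E'
from h import *
st(); im,d,K,M,c=snap("wrist","w2.png"); P=cloud(d,K,M); a=P.reshape(-1,3)
t=a[(a[:,2]>.072)&(a[:,2]<.09)&(a[:,0]>.38)&(a[:,0]<.47)&(abs(a[:,1]+.13)<.1)]; print(len(t),t.mean(0) if len(t) else 0,t.min(0),t.max(0), cv2.minAreaRect(t[:,:2].astype(np.float32)))
n=t[t[:,2]>.081]; print(np.median(n,0))
im,d,K,M,c=snap("scene"); b=cloud(d,K,M).reshape(-1,3)
im,d,K,M,c=snap("top"); a=cloud(d,K,M).reshape(-1,3)
for a in(a,b):
  t=a[(a[:,2]>.008)&(a[:,2]<.06)&(abs(a[:,0]-.64)<.06)&(abs(a[:,1]-.05)<.07)]; print(len(t),t.mean(0),t.min(0),t.max(0)) if len(t) else print(0)
E
```

```text
{'time_s': 8.75, 'joints': [0.0505, 0.1275, -0.3968, -0.0009, -1.0508, -0.0135], 'ee_pos': [0.4431, -0.1374, 0.2032], 'tool_rot': [0.0013, 0.7199, -0.6941, -0.0018], 'force': [0.1211, -0.1503, -0.0007], 'opening': 0.2778, 'finger_force': 0.0}
2835 [ 0.45106471 -0.13990091  0.08434182] [ 0.44206664 -0.18981965  0.07899847] [ 0.46996775 -0.08115966  0.08748508] ((0.45600929856300354, -0.13534530997276306), (0.02423732914030552, 0.10859651863574982), 2.079089641571045)
[ 0.44995866 -0.14252799  0.08463998]
208 [0.63419729 0.04606562 0.02968471] [0.58388429 0.00510647 0.00816538] [0.65606284 0.06671394 0.05768826]
0
```

apply_moves:
  plan:
    - [[0.05,0,-0.3],[0,0,0],-0.45]
    - [[0.055,0.02,-0.6],[0,0,0],-0.45]
    - [[0.055,0.02,-0.6],[0,0,0],-0.45]
    - [[0.055,0.02,-0.6],[0,0,0],-0.45]

```text
time_s: 9.3
ee_pos: [0.4546, -0.1328, 0.1324]
tool_rot: [0.001, 0.722, -0.692, -0.0]
force: [0.2, -0.0, 0.8]
opening: 0.274
finger_force: 0.0
```

apply_moves:
  plan:
    - [[0,0,-0.2],[0,0,0],-0.45]
    - [[0,0,-0.4],[0,0,0],-0.45]
    - [[0,0,-0.58],[0,0,0],-0.45]
    - [[0,0,-0.58],[0,0,0],-0.45]

```text
time_s: 9.7
ee_pos: [0.4537, -0.133, 0.0625]
tool_rot: [0.001, 0.721, -0.693, -0.001]
force: [0.4, 0.3, 0.2]
opening: 0.273
finger_force: 0.0
```

apply_moves:
  plan:
    - [[0,0,0],[0,0,0],-0.95]
    - [[0,0,0],[0,0,0],-0.95]
    - [[0,0,0],[0,0,0],-0.95]
    - [[0,0,0],[0,0,0],-0.95]
    - [[0,0,0],[0,0,0],-0.95]
  force: 25

```text
time_s: 10.2
ee_pos: [0.4476, -0.1334, 0.0632]
tool_rot: [0.004, 0.721, -0.693, -0.005]
force: [-11.4, 0.7, 5.2]
opening: 0.107
finger_force: 25.0
```

```bash
python3 -c "
from h import *;st()
import numpy as np
for t in np.arange(0.1,1.8,.15): print(round(t,2),((-155*np.cos(t)+16*np.sin(t)+155)/120).round(3),((155*np.sin(t)+16*np.cos(t)-16)/120).round(3))"
```

```text
{'time_s': 10.2, 'joints': [0.0589, 0.3186, -0.5694, -0.0018, -0.6956, -0.0188], 'ee_pos': [0.4476, -0.1334, 0.0632], 'tool_rot': [0.0043, 0.7207, -0.6933, -0.0048], 'force': [-11.3602, 0.7456, 5.1834], 'opening': 0.1071, 'finger_force': 25.0026}
0.1 0.02 0.128
0.25 0.073 0.315
0.4 0.154 0.492
0.55 0.26 0.655
0.7 0.39 0.801
0.85 0.539 0.925
1.0 0.706 1.026
1.15 0.886 1.1
1.3 1.075 1.147
1.45 1.268 1.165
1.6 1.463 1.154
1.75 1.653 1.114
```

apply_moves:
  plan:
    - [[-0.05,0,0],[0,0,0],-0.95]
    - [[-0.03,0,0.128],[0,0,0],-0.95]
    - [[0.023,0.003,0.315],[0,0,0],-0.95]
    - [[0.104,0.005,0.492],[0,0,0],-0.95]
    - [[0.21,0.009,0.655],[0,0,0],-0.95]
    - [[0.34,0.014,0.8],[0,0,0],-0.95]
    - [[0.34,0.014,0.8],[0,0,0],-0.95]

```text
time_s: 10.9
ee_pos: [0.4952, -0.1316, 0.1633]
tool_rot: [-0.0, 0.722, -0.692, 0.001]
force: [-7.7, 1.8, 10.6]
opening: 0.104
finger_force: 25.0
```

apply_moves:
  plan:
    - [[0.149,0.005,0.124],[0,0,0],-0.95]
    - [[0.316,0.011,0.225],[0,0,0],-0.95]
    - [[0.496,0.017,0.299],[0,0,0],-0.95]
    - [[0.685,0.024,0.346],[0,0,0],-0.95]
    - [[0.878,0.03,0.364],[0,0,0],-0.95]
    - [[0.878,0.03,0.364],[0,0,0],-0.95]

```text
time_s: 11.5
ee_pos: [0.6049, -0.1282, 0.2067]
tool_rot: [-0.003, 0.722, -0.692, 0.004]
force: [1.9, -0.9, 3.1]
opening: 0.104
finger_force: 25.0
```

apply_moves:
  plan:
    - [[0.195,0.007,-0.011],[0,0,0],-0.95]
    - [[0.325,0.011,-0.035],[0,0,0],-0.95]
    - [[0.325,0.011,-0.035],[0,0,0],-0.95]
    - [[0.325,0.011,-0.035],[0,0,0],-0.95]

```text
time_s: 11.9
ee_pos: [0.6419, -0.1269, 0.2012]
tool_rot: [-0.003, 0.722, -0.692, 0.004]
force: [5.1, -1.5, 3.2]
opening: 0.101
finger_force: 25.0
```

apply_moves:
  plan:
    - [[0,0,0],[0,0,0],-0.4]
    - [[0,0,0],[0,0,0],-0.4]
    - [[0,0,0],[0,0,0],-0.4]
    - [[0,0,0.3],[0,0,0],-0.4]
    - [[0,0,0.6],[0,0,0],-0.4]
    - [[0,0,1],[0,0,0],-0.4]
    - [[0,0,1],[0,0,0],-0.4]

```text
time_s: 12.6
ee_pos: [0.6408, -0.1273, 0.3262]
tool_rot: [-0.003, 0.721, -0.692, 0.005]
force: [0.3, -0.1, 0.4]
opening: 0.295
finger_force: 0.0
```

apply_moves:
  plan:
    - [[-0.4,0,0],[0,0,0.05],-0.4]
    - [[-0.84,0,0],[0,0,0.15],-0.4]
    - [[-0.84,0,0],[0,0,0.25],-0.4]
    - [[-0.84,0,0],[0,0,0.35],-0.4]
    - [[-0.84,0,0],[0,0,0.45],-0.4]
    - [[-0.84,0,0],[0,0,0.55],-0.4]
    - [[-0.84,0,0],[0,0,0.65],-0.4]
    - [[-0.84,0,0],[0,0,0.75],-0.4]
    - [[-0.84,0,0],[0,0,0.85],-0.4]
    - [[-0.84,0,0],[0,0,0.93],-0.4]

```text
time_s: 13.6
ee_pos: [0.5371, -0.1263, 0.3174]
tool_rot: [-0.0, 0.999, -0.048, -0.001]
force: [0.5, 0.4, 0.4]
opening: 0.297
finger_force: 0.0
```

apply_moves:
  plan:
    - [[0,0,0],[0,0,0.07],-0.4]
    - [[0,0,0],[0,0,0.07],-0.4]
    - [[0,0,0],[0,0,0.07],-0.4]

```text
time_s: 13.9
ee_pos: [0.5376, -0.1264, 0.3178]
tool_rot: [-0.0, 1.0, 0.003, -0.001]
force: [0.6, -0.2, -0.1]
opening: 0.301
finger_force: 0.0
```

```bash
python3 - <<'E'
from h import *
st(); im,d,K,M,c=snap("wrist","w3.png"); np.savez("w3.npz",im=im,d=d,K=K,M=M); P=cloud(d,K,M); a=P.reshape(-1,3)
print(np.round(c["mount"],3).tolist())
t=a[(abs(a[:,2]-.064)<.004)&(a[:,0]>.45)&(a[:,0]<.65)&(a[:,1]>-.3)&(a[:,1]<.05)]; print("rim",len(t),cv2.minAreaRect(t[:,:2].astype(np.float32)))
E
```

```text
{'time_s': 13.9, 'joints': [0.0623, 0.2084, -0.0039, -0.0004, -1.36, 1.5144], 'ee_pos': [0.5376, -0.1264, 0.3178], 'tool_rot': [-0.0002, 1.0, 0.0029, -0.0008], 'force': [0.5764, -0.2075, -0.1357], 'opening': 0.3012, 'finger_force': 0.0}
[[-0.0, 0.967, 0.255, 0.071], [1.0, -0.0, 0.001, 0.0], [0.001, 0.255, -0.967, -0.163], [0.0, 0.0, 0.0, 1.0]]
rim 6868 ((0.5546229481697083, -0.13111796975135803), (0.14221538603305817, 0.27200454473495483), 2.172968864440918)
```

View pics/w3.png

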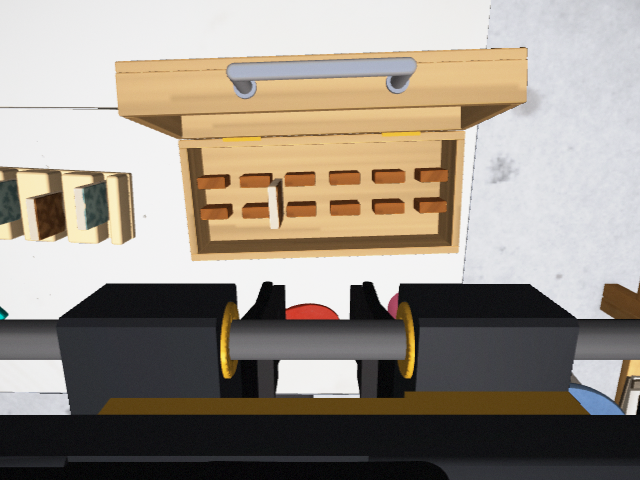

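Lid is open; battens show blocks at columns 213–432, filed tile at (275,205) in the +46 notch; free: +92 (234), 0 (322), −46 (366), −92 (410).

```bash
python3 - <<'E'
from h import *
z=np.load("w3.npz"); P=cloud(z["d"],z["K"],z["M"])
m=(abs(P[...,2]-.042)<.004)&(P[...,0]>.49)&(P[...,0]<.59)&(P[...,1]>-.26)&(P[...,1]<-.01)
n,l,s,c=cv2.connectedComponentsWithStats(m.astype(np.uint8))
B=[]
for i in range(1,n):
    if s[i,4]>60:
        p=P[l==i]; r=cv2.minAreaRect(p[:,:2].astype(np.float32)); B.append(r); print(np.round(r[0],4),np.round(r[1],4),round(r[2],1),s[i,4],p[:,2].mean().round(4))
# tops
t=P[(P[...,2]>.075)&(P[...,2]<.09)&(P[...,0]>.49)&(P[...,0]<.59)&(P[...,1]>-.26)&(P[...,1]<-.01)]; print("filed",t.mean(0),t.min(0),t.max(0))
E
```

```text
[ 0.5667 -0.2447] [0.0459 0.0295] 1.4 446 0.0422
[ 0.5627 -0.2   ] [0.0122 0.031 ] 4.0 370 0.0421
[ 0.5611 -0.1537] [0.0121 0.0296] 0.6 362 0.0422
[ 0.5574 -0.0621] [0.0121 0.0312] 2.0 362 0.0422
[ 0.559  -0.1078] [0.0123 0.0299] 1.6 361 0.0423
[ 0.5559 -0.0209] [0.0115 0.0218] 0.9 260 0.0423
[ 0.5324 -0.2461] [0.015  0.0299] 8.6 344 0.0419
[ 0.5288 -0.1554] [0.0124 0.0305] 2.8 352 0.0421
[ 0.5308 -0.2011] [0.0122 0.0304] 3.2 349 0.042
[ 0.5273 -0.1092] [0.0123 0.0311] 1.8 345 0.0422
[ 0.5239 -0.0215] [0.012  0.0229] 2.6 264 0.0423
[ 0.5255 -0.062 ] [0.012  0.0279] 2.7 313 0.0423
[ 0.4935 -0.1716] [0.0013 0.176 ] 2.0 326 0.0421
filed [ 0.53808342 -0.08506668  0.08065443] [ 0.51740868 -0.09028004  0.07500996] [ 0.55825483 -0.07984165  0.08320954]
```

apply_moves:
  plan:
    - [[0,0.4,0],[0,0,0],-0.4]
    - [[0,0.8,0],[0,0,-0.03],-0.4]
    - [[0,0.88,0],[0,0,-0.03],-0.4]

```text
time_s: 14.25
ee_pos: [0.538, -0.0178, 0.3182]
tool_rot: [-0.0, 1.0, -0.019, -0.0]
force: [0.7, 0.2, 0.5]
opening: 0.299
finger_force: 0.0
```

apply_moves:
  plan:
    - [[0,0.4,-0.1],[0,0,0],-0.4]
    - [[0,0.8,-0.25],[0,0,0],-0.4]
    - [[0,0.88,-0.25],[0,0,0],-0.4]

```text
time_s: 14.55
ee_pos: [0.5368, 0.0875, 0.2856]
tool_rot: [0.0, 1.0, -0.018, -0.003]
force: [0.2, -0.4, -0.7]
opening: 0.298
finger_force: 0.0
```

apply_moves:
  plan:
    - [[0,0.4,0],[0,0,0],-0.4]
    - [[-0.07,0.8,0],[0,0,0],-0.4]
    - [[-0.07,0.88,0],[0,0,0],-0.4]
    - [[-0.07,0.88,0],[0,0,0],-0.4]
    - [[-0.07,0.88,0],[0,0,0],-0.4]

```text
time_s: 15.05
ee_pos: [0.53, 0.1893, 0.2885]
tool_rot: [0.0, 1.0, -0.02, -0.0]
force: [-0.6, -0.6, -0.0]
opening: 0.303
finger_force: 0.0
```

```bash
cat > tiles.py <<'E'
from h import *
st(); im,d,K,M,c=snap("wrist","w4.png"); P=cloud(d,K,M)
m=(P[...,2]>.055)&(P[...,2]<.1)&(P[...,0]>.47)&(P[...,0]<.6)&(P[...,1]>.06)&(P[...,1]<.33)
n,l,s,c=cv2.connectedComponentsWithStats(m.astype(np.uint8))
for i in range(1,n):
    if s[i,4]>60:
        p=P[l==i]; top=p[p[:,2]>p[:,2].max()-.004]; r=cv2.minAreaRect(top[:,:2].astype(np.float32)); print(np.round(r[0],4),np.round(r[1],4),round(r[2],1),s[i,4],"zmax",p[:,2].max().round(4),"ylo/hi",p[:,1].min().round(4),p[:,1].max().round(4))
t=P[(abs(P[...,2]-.038)<.003)&(P[...,0]>.47)&(P[...,0]<.6)&(P[...,1]>.06)&(P[...,1]<.33)]; print(cv2.minAreaRect(t[:,:2].astype(np.float32)))
E
python3 tiles.py
```

```text
{'time_s': 15.05, 'joints': [0.6312, 0.2391, -0.0359, 0.0003, -1.2963, 0.8997], 'ee_pos': [0.53, 0.1893, 0.2885], 'tool_rot': [0.0003, 0.9998, -0.0199, -0.0001], 'force': [-0.6115, -0.5505, -0.0197], 'opening': 0.3028, 'finger_force': 0.0}
[0.5349 0.0995] [0.0094 0.0401] 87.4 757 zmax 0.0817 ylo/hi 0.094 0.105
[0.5367 0.1912] [0.0089 0.0403] 87.5 534 zmax 0.0814 ylo/hi 0.1859 0.1965
[0.534  0.2842] [0.0095 0.0404] 87.7 768 zmax 0.0818 ylo/hi 0.2787 0.2898
[0.5241 0.1465] [0.0091 0.0407] 89.0 615 zmax 0.0812 ylo/hi 0.1412 0.1517
((0.5295566320419312, 0.19185799360275269), (0.22186820209026337, 0.07392416149377823), 87.48168182373047)
```

View pics/w4.png

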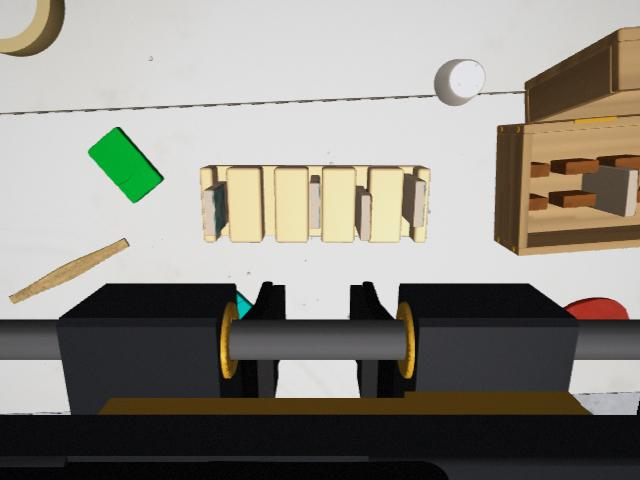

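Plug stands upright at (465,78); tiles at (213,210),(314,200),(364,212),(415,200), green slab ignored. Go for tile0 (rightmost).

apply_moves:
  plan:
    - [[0,-0.4,0],[0,0,0],-0.4]
    - [[0.04,-0.75,0],[0,0,0],-0.4]
    - [[0.04,-0.75,-0.4],[0,0,0],-0.4]
    - [[0.04,-0.75,-0.8],[0,0,0],-0.4]
    - [[0.04,-0.75,-1],[0,0,0],-0.4]
    - [[0.04,-0.75,-1],[0,0,0],-0.4]
    - [[0.04,-0.75,-1],[0,0,0],-0.4]

```text
time_s: 15.8
ee_pos: [0.5356, 0.0992, 0.1695]
tool_rot: [0.0, 1.0, -0.02, 0.001]
force: [-0.4, 0.1, 0.0]
opening: 0.295
finger_force: 0.0
```

apply_moves:
  plan:
    - [[0,0,-0.35],[0,0,0],-0.4]
    - [[0,0,-0.65],[0,0,0],-0.4]
    - [[0,0,-0.85],[0,0,0],-0.4]
    - [[0,0,-1],[0,0,0],-0.4]
    - [[0,0,-1],[0,0,0],-0.4]
    - [[0,0,-1],[0,0,0],-0.4]
  force: 12

```text
time_s: 16.4
ee_pos: [0.5365, 0.1007, 0.0504]
tool_rot: [-0.001, 1.0, -0.019, 0.002]
force: [-0.3, -0.0, 0.5]
opening: 0.301
finger_force: 0.0
```

apply_moves:
  plan:
    - [[0,0,0],[0,0,0],-1]
    - [[0,0,0],[0,0,0],-1]
    - [[0,0,0],[0,0,0],-1]
    - [[0,0,0],[0,0,0],-1]
    - [[0,0,0],[0,0,0],-1]

```text
time_s: 16.9
ee_pos: [0.5353, 0.1005, 0.0495]
tool_rot: [-0.0, 1.0, -0.019, 0.001]
force: [-1.5, 0.2, 5.5]
opening: 0.112
finger_force: 12.0
```

apply_moves:
  plan:
    - [[0,0,0.1],[0,0,0],-1]
    - [[0,0,0.3],[0,0,0],-1]
    - [[0,0,0.6],[0,0,0],-1]
    - [[0,0,1],[0,0,0],-1]
    - [[0,0,1],[0,0,0],-1]

```text
time_s: 17.4
ee_pos: [0.5389, 0.1016, 0.176]
tool_rot: [-0.002, 1.0, -0.019, 0.007]
force: [1.3, 0.4, 0.3]
opening: 0.114
finger_force: 12.0
```

apply_moves:
  plan:
    - [[0,-0.4,0],[0,0,0.02],-1]
    - [[0.03,-0.8,0],[0,0,0.05],-1]
    - [[0.03,-0.9,0],[0,0,0.05],-1]

```text
time_s: 17.7
ee_pos: [0.5376, -0.0108, 0.1685]
tool_rot: [0.0, 1.0, 0.018, -0.0]
force: [-0.6, -1.0, -0.8]
opening: 0.111
finger_force: 12.0
```

apply_moves:
  plan:
    - [[0,-0.4,0],[0,0,0],-1]
    - [[0.03,-0.8,0],[0,0,0],-1]
    - [[0.03,-0.9,0],[0,0,0],-1]

```text
time_s: 18.0
ee_pos: [0.5416, -0.119, 0.1683]
tool_rot: [0.0, 1.0, 0.018, -0.0]
force: [0.0, 0.2, -0.7]
opening: 0.109
finger_force: 12.0
```

apply_moves:
  plan:
    - [[0,-0.4,0],[0,0,0],-1]
    - [[0.03,-0.8,0],[0,0,0],-1]
    - [[0.03,-0.9,0],[0,0,0],-1]
    - [[0.03,-0.9,0],[0,0,0],-1]
    - [[0.03,-0.9,0],[0,0,0],-1]

```text
time_s: 18.5
ee_pos: [0.5453, -0.223, 0.1682]
tool_rot: [-0.0, 1.0, 0.02, -0.0]
force: [-0.7, 0.6, -0.8]
opening: 0.113
finger_force: 12.0
```

```bash
cat > held.py <<'E'
from h import *
st(); im,d,K,M,c=snap("wrist","w5.png"); P=cloud(d,K,M)
o=ctrl.get_obs(); e=o["ee_pos"]
a=P.reshape(-1,3); q=a[(abs(a[:,0]-e[0])<.05)&(abs(a[:,1]-e[1])<.03)&(abs(a[:,2]-e[2])<.07)]
for zz in np.arange(-.06,.04,.01):
    p=q[(q[:,2]-e[2]>zz)&(q[:,2]-e[2]<zz+.01)]
    if len(p)>5: print(round(zz,3),len(p),(p.min(0)-e).round(4),(p.max(0)-e).round(4))
E
python3 held.py
```

```text
{'time_s': 18.5, 'joints': [-0.1137, 0.368, -0.1612, -0.0006, -1.0422, 1.7244], 'ee_pos': [0.5453, -0.223, 0.1682], 'tool_rot': [-0.0003, 0.9998, 0.0198, -0.0003], 'force': [-0.6608, 0.6492, -0.8385], 'opening': 0.1129, 'finger_force': 12.0001}
-0.04 55 [ 0.0182 -0.0043 -0.0348] [ 0.0202  0.0051 -0.0302]
-0.03 128 [ 0.0179 -0.0046 -0.03  ] [ 0.0204  0.0051 -0.02  ]
-0.02 120 [ 0.0185 -0.004  -0.0199] [ 0.0204  0.0051 -0.0101]
-0.01 170 [ 0.01   -0.0093 -0.0099] [ 0.0207  0.0081 -0.    ]
0.0 590 [ 0.0098 -0.0138  0.    ] [0.0202 0.0136 0.01  ]
0.01 734 [ 0.0079 -0.0139  0.01  ] [0.0201 0.0136 0.02  ]
0.02 2483 [-0.0218 -0.0142  0.02  ] [0.0203 0.014  0.03  ]
0.03 352 [-0.0193 -0.0133  0.03  ] [0.0189 0.0129 0.0359]
```

View pics/w5.png

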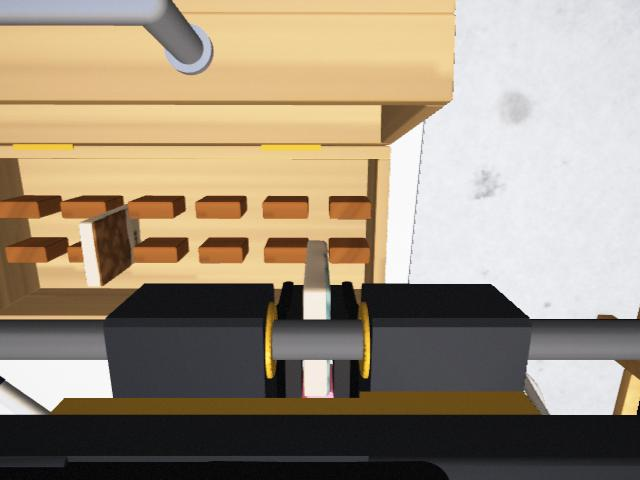

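Tile hangs vertical and centred, held at (317,320); above the −92 notch (gap at col ~320). Lower it.

apply_moves:
  plan:
    - [[0.022,-0.007,-0.3],[0,0,0],-1]
    - [[0.022,-0.007,-0.5],[0,0,0],-1]
    - [[0.022,-0.007,-0.6],[0,0,0],-1]
    - [[0.022,-0.007,-0.6],[0,0,0],-1]

```text
time_s: 18.95
ee_pos: [0.5473, -0.2233, 0.0949]
tool_rot: [-0.0, 1.0, 0.021, -0.002]
force: [0.0, -0.2, -0.0]
opening: 0.11
finger_force: 12.0
```

apply_moves:
  plan:
    - [[0,0,-0.08],[0,0,0],-1]
    - [[0,0,-0.16],[0,0,0],-1]
    - [[0,0,-0.24],[0,0,0],-1]
    - [[0,0,-0.32],[0,0,0],-1]
    - [[0,0,-0.365],[0,0,0],-1]
    - [[0,0,-0.365],[0,0,0],-1]

```text
time_s: 19.55
ee_pos: [0.5479, -0.2247, 0.052]
tool_rot: [-0.0, 1.0, 0.02, -0.001]
force: [-0.2, 0.3, -0.3]
opening: 0.111
finger_force: 12.0
```

apply_moves:
  plan:
    - [[0,0,0],[0,0,0],-0.45]
    - [[0,0,0],[0,0,0],-0.45]
    - [[0,0,0],[0,0,0],-0.45]
    - [[0,0,0.3],[0,0,0],-0.45]
    - [[0,0,0.6],[0,0,0],-0.45]
    - [[0,0,1],[0,0,0],-0.45]
    - [[0,0,1],[0,0,0],-0.45]

```text
time_s: 20.25
ee_pos: [0.5526, -0.2259, 0.1808]
tool_rot: [0.002, 1.0, 0.021, 0.008]
force: [0.1, -0.8, 0.7]
opening: 0.274
finger_force: 0.0
```

apply_moves:
  plan:
    - [[0,0.4,0],[0,0,0],-0.45]
    - [[-0.05,0.773,0],[0,0,-0.05],-0.45]
    - [[-0.05,0.773,0],[0,0,-0.05],-0.45]

```text
time_s: 20.55
ee_pos: [0.5417, -0.1282, 0.1731]
tool_rot: [-0.0, 1.0, -0.018, 0.0]
force: [-0.1, -0.4, 1.4]
opening: 0.277
finger_force: 0.0
```

apply_moves:
  plan:
    - [[0,0.4,0],[0,0,0],-0.45]
    - [[-0.05,0.773,0],[0,0,0],-0.45]
    - [[-0.05,0.773,0],[0,0,0],-0.45]

```text
time_s: 20.85
ee_pos: [0.536, -0.0356, 0.173]
tool_rot: [-0.0, 1.0, -0.017, 0.001]
force: [1.0, -0.7, 0.3]
opening: 0.275
finger_force: 0.0
```

apply_moves:
  plan:
    - [[0,0.4,0],[0,0,0],-0.45]
    - [[-0.05,0.773,0],[0,0,0],-0.45]
    - [[-0.05,0.773,0],[0,0,0],-0.45]

```text
time_s: 21.15
ee_pos: [0.5304, 0.0569, 0.1729]
tool_rot: [-0.0, 1.0, -0.017, 0.001]
force: [0.9, -0.9, 0.7]
opening: 0.273
finger_force: 0.0
```

apply_moves:
  plan:
    - [[0,0.4,0],[0,0,0],-0.45]
    - [[-0.05,0.773,0],[0,0,0],-0.45]
    - [[-0.05,0.773,0],[0,0,0],-0.45]
    - [[-0.05,0.773,0],[0,0,0],-0.45]
    - [[-0.05,0.773,0],[0,0,0],-0.45]

```text
time_s: 21.65
ee_pos: [0.5242, 0.1452, 0.1725]
tool_rot: [0.0, 1.0, -0.02, -0.0]
force: [-0.2, 0.7, -0.6]
opening: 0.278
finger_force: 0.0
```

```bash
python3 tiles.py; python3 - <<'E'
from h import *
im,d,K,M,c=snap("top"); P=cloud(d,K,M)
t=P[(P[...,2]>.066)&(P[...,2]<.1)&(P[...,0]>.50)&(P[...,0]<.58)&(P[...,1]>-.25)&(P[...,1]<-.01)]
for y in(-.0394,-.0854,-.1314,-.1774,-.2234):
    p=t[abs(t[:,1]-y)<.02]; print(y,len(p), p.mean(0).round(3) if len(p) else '', p[:,2].max() if len(p) else '')
E
```

```text
{'time_s': 21.65, 'joints': [0.5684, 0.2908, -0.2657, 0.0001, -1.0147, 0.9622], 'ee_pos': [0.5242, 0.1452, 0.1725], 'tool_rot': [0.0002, 0.9998, -0.02, -0.0001], 'force': [-0.169, 0.6935, -0.6056], 'opening': 0.2775, 'finger_force': 0.0}
[0.5366 0.1911] [0.0097 0.0408] 87.0 1380 zmax 0.0811 ylo/hi 0.1857 0.1969
[0.5342 0.2841] [0.0104 0.0406] 87.3 2140 zmax 0.0814 ylo/hi 0.2783 0.2897
[0.5243 0.146 ] [0.0089 0.0408] 87.5 1049 zmax 0.0817 ylo/hi 0.1408 0.1513
((0.5298336744308472, 0.19159434735774994), (0.22143752872943878, 0.07394181936979294), 87.64324951171875)
-0.0394 0  
-0.0854 76 [ 0.537 -0.085  0.079] 0.08402794021662885
-0.1314 0  
-0.1774 0  
-0.2234 92 [ 0.546 -0.224  0.078] 0.08425285671911764
```

apply_moves:
  plan:
    - [[0,0.007,-0.3],[0,0,0],-0.45]
    - [[0,0.007,-0.5],[0,0,0],-0.45]
    - [[0,0.007,-0.5],[0,0,0],-0.45]

```text
time_s: 22.05
ee_pos: [0.5219, 0.1449, 0.1095]
tool_rot: [0.002, 1.0, -0.021, -0.003]
force: [-0.2, -0.2, -0.0]
opening: 0.274
finger_force: 0.0
```

apply_moves:
  plan:
    - [[0,0,-0.25],[0,0,0],-0.45]
    - [[0,0,-0.5],[0,0,0],-0.45]
    - [[0,0,-0.525],[0,0,0],-0.45]
    - [[0,0,-0.525],[0,0,0],-0.45]

```text
time_s: 22.45
ee_pos: [0.5249, 0.147, 0.0504]
tool_rot: [0.0, 1.0, -0.019, 0.0]
force: [0.4, -0.5, 0.4]
opening: 0.273
finger_force: 0.0
```

apply_moves:
  plan:
    - [[0,0,0],[0,0,0],-1]
    - [[0,0,0],[0,0,0],-1]
    - [[0,0,0],[0,0,0],-1]
    - [[0,0,0],[0,0,0],-1]
    - [[0,0,0],[0,0,0],-1]

```text
time_s: 22.95
ee_pos: [0.525, 0.1477, 0.051]
tool_rot: [-0.0, 1.0, -0.019, 0.001]
force: [-1.3, 1.1, 6.2]
opening: 0.105
finger_force: 12.0
```

apply_moves:
  plan:
    - [[0,0,0.1],[0,0,0],-1]
    - [[0,0,0.3],[0,0,0],-1]
    - [[0,0,0.6],[0,0,0],-1]
    - [[0,0,1],[0,0,0],-1]
    - [[0,0,1],[0,0,0],-1]

```text
time_s: 23.45
ee_pos: [0.5282, 0.149, 0.1774]
tool_rot: [-0.003, 1.0, -0.019, 0.007]
force: [0.8, -0.4, -0.2]
opening: 0.106
finger_force: 12.0
```

apply_moves:
  plan:
    - [[0,-0.4,0],[0,0,0.02],-1]
    - [[0.06,-0.8,0],[0,0,0.05],-1]
    - [[0.06,-0.9,0],[0,0,0.05],-1]

```text
time_s: 23.75
ee_pos: [0.5309, 0.0362, 0.1699]
tool_rot: [0.0, 1.0, 0.018, -0.0]
force: [-0.2, -0.4, -0.4]
opening: 0.105
finger_force: 12.0
```

apply_moves:
  plan:
    - [[0,-0.4,0],[0,0,0],-1]
    - [[0.06,-0.8,0],[0,0,0],-1]
    - [[0.06,-0.9,0],[0,0,0],-1]

```text
time_s: 24.05
ee_pos: [0.5385, -0.0719, 0.1696]
tool_rot: [0.0, 1.0, 0.018, -0.0]
force: [-0.3, 0.6, -0.3]
opening: 0.104
finger_force: 12.0
```

apply_moves:
  plan:
    - [[0,-0.4,0],[0,0,0],-1]
    - [[0.06,-0.8,0],[0,0,0],-1]
    - [[0.06,-0.9,0],[0,0,0],-1]
    - [[0.06,-0.9,0],[0,0,0],-1]
    - [[0.06,-0.9,0],[0,0,0],-1]

```text
time_s: 24.55
ee_pos: [0.5455, -0.176, 0.1694]
tool_rot: [-0.0, 1.0, 0.02, -0.0]
force: [-0.1, 1.6, -0.0]
opening: 0.106
finger_force: 12.0
```

```bash
python3 held.py
```

```text
{'time_s': 24.55, 'joints': [-0.0297, 0.3412, -0.1992, -0.0005, -1.031, 1.6404], 'ee_pos': [0.5455, -0.176, 0.1694], 'tool_rot': [-0.0002, 0.9998, 0.0198, -0.0002], 'force': [-0.115, 1.5512, -0.0067], 'opening': 0.1059, 'finger_force': 12.0001}
-0.04 80 [ 0.0186 -0.0039 -0.0385] [ 0.0201  0.0046 -0.0301]
-0.03 109 [ 0.0182 -0.0033 -0.0299] [ 0.0199  0.0046 -0.0201]
-0.02 120 [ 0.0188 -0.0043 -0.0197] [ 0.02    0.0047 -0.01  ]
-0.01 166 [ 0.0101 -0.0088 -0.01  ] [ 0.0201  0.0113 -0.    ]
0.0 546 [ 0.0099 -0.0135  0.    ] [0.0202 0.0133 0.01  ]
0.01 713 [ 0.0096 -0.0136  0.01  ] [0.0204 0.0133 0.02  ]
0.02 2553 [-0.0219 -0.0138  0.02  ] [0.0201 0.0135 0.03  ]
0.03 194 [-0.0137 -0.0129  0.03  ] [0.0133 0.0126 0.0363]
```

apply_moves:
  plan:
    - [[0.008,-0.013,-0.3],[0,0,0],-1]
    - [[0.008,-0.013,-0.5],[0,0,0],-1]
    - [[0.008,-0.013,-0.6],[0,0,0],-1]
    - [[0.008,-0.013,-0.6],[0,0,0],-1]

```text
time_s: 25.0
ee_pos: [0.5458, -0.177, 0.0962]
tool_rot: [-0.0, 1.0, 0.021, -0.002]
force: [-0.7, -0.5, 0.0]
opening: 0.104
finger_force: 12.0
```

apply_moves:
  plan:
    - [[0,0,-0.08],[0,0,0],-1]
    - [[0,0,-0.16],[0,0,0],-1]
    - [[0,0,-0.24],[0,0,0],-1]
    - [[0,0,-0.32],[0,0,0],-1]
    - [[0,0,-0.37],[0,0,0],-1]
    - [[0,0,-0.37],[0,0,0],-1]

```text
time_s: 25.6
ee_pos: [0.5467, -0.1784, 0.0527]
tool_rot: [0.0, 1.0, 0.02, -0.0]
force: [-0.3, -0.0, -0.3]
opening: 0.103
finger_force: 12.0
```

apply_moves:
  plan:
    - [[0,0,0],[0,0,0],-0.45]
    - [[0,0,0],[0,0,0],-0.45]
    - [[0,0,0],[0,0,0],-0.45]
    - [[0,0,0.3],[0,0,0],-0.45]
    - [[0,0,0.6],[0,0,0],-0.45]
    - [[0,0,1],[0,0,0],-0.45]
    - [[0,0,1],[0,0,0],-0.45]

```text
time_s: 26.3
ee_pos: [0.5512, -0.1792, 0.181]
tool_rot: [0.002, 1.0, 0.021, 0.008]
force: [0.7, 0.4, 0.8]
opening: 0.273
finger_force: 0.0
```

apply_moves:
  plan:
    - [[0,0.4,0],[0,0,0],-0.45]
    - [[-0.02,0.773,0],[0,0,-0.05],-0.45]
    - [[-0.02,0.773,0],[0,0,-0.05],-0.45]

```text
time_s: 26.6
ee_pos: [0.5442, -0.0819, 0.1736]
tool_rot: [-0.0, 1.0, -0.018, 0.001]
force: [0.6, 0.6, -0.6]
opening: 0.276
finger_force: 0.0
```

apply_moves:
  plan:
    - [[0,0.4,0],[0,0,0],-0.45]
    - [[-0.02,0.773,0],[0,0,0],-0.45]
    - [[-0.02,0.773,0],[0,0,0],-0.45]

```text
time_s: 26.9
ee_pos: [0.5422, 0.0108, 0.1734]
tool_rot: [-0.0, 1.0, -0.017, 0.001]
force: [0.5, -0.9, -0.4]
opening: 0.274
finger_force: 0.0
```

apply_moves:
  plan:
    - [[0,0.4,0],[0,0,0],-0.45]
    - [[-0.02,0.773,0],[0,0,0],-0.45]
    - [[-0.02,0.773,0],[0,0,0],-0.45]

```text
time_s: 27.2
ee_pos: [0.54, 0.1033, 0.1733]
tool_rot: [-0.0, 1.0, -0.017, 0.001]
force: [0.1, 0.1, -0.1]
opening: 0.276
finger_force: 0.0
```

apply_moves:
  plan:
    - [[0,0.4,0],[0,0,0],-0.45]
    - [[-0.02,0.773,0],[0,0,0],-0.45]
    - [[-0.02,0.773,0],[0,0,0],-0.45]
    - [[-0.02,0.773,0],[0,0,0],-0.45]
    - [[-0.02,0.773,0],[0,0,0],-0.45]

```text
time_s: 27.7
ee_pos: [0.5371, 0.1914, 0.173]
tool_rot: [0.0, 1.0, -0.02, -0.0]
force: [-0.6, -0.1, 0.9]
opening: 0.276
finger_force: 0.0
```

```bash
python3 tiles.py; cat > chk.py <<'E'
from h import *
im,d,K,M,c=snap("top"); P=cloud(d,K,M)
t=P[(P[...,2]>.066)&(P[...,2]<.1)&(P[...,0]>.50)&(P[...,0]<.58)&(P[...,1]>-.25)&(P[...,1]<-.01)]
for y in(-.0394,-.0854,-.1314,-.1774,-.2234):
    p=t[abs(t[:,1]-y)<.02]; print(y,len(p), p.mean(0).round(3) if len(p) else '', p[:,2].max() if len(p) else '')
t=P[(P[...,2]>.008)&(P[...,2]<.045)&(abs(P[...,0]-.64)<.08)&(P[...,1]>.015)&(P[...,1]<.12)]; print("plug",len(t),t.mean(0),t.max(0)) if len(t) else print('no plug')
E
python3 chk.py
```

```text
{'time_s': 27.7, 'joints': [0.6265, 0.333, -0.2018, 0.0, -1.0368, 0.9042], 'ee_pos': [0.5371, 0.1914, 0.173], 'tool_rot': [0.0002, 0.9998, -0.0201, -0.0003], 'force': [-0.6197, -0.1081, 0.9277], 'opening': 0.2762, 'finger_force': 0.0}
[0.5367 0.191 ] [0.0088 0.0409] 87.5 1019 zmax 0.0807 ylo/hi 0.1858 0.1963
[0.5361 0.2842] [0.0097 0.0372] 87.6 1630 zmax 0.0814 ylo/hi 0.2785 0.2896
((0.529676616191864, 0.19191350042819977), (0.22199001908302307, 0.07415087521076202), 87.51436614990234)
-0.0394 0  
-0.0854 78 [ 0.537 -0.084  0.078] 0.08419746438282094
-0.1314 0  
-0.1774 86 [ 0.545 -0.178  0.079] 0.08445444137356661
-0.2234 92 [ 0.546 -0.224  0.078] 0.08570579712892368
plug 205 [0.63460271 0.04871065 0.02916697] [0.65582638 0.0914142  0.03981439]
```

apply_moves:
  plan:
    - [[0,-0.008,-0.3],[0,0,0],-0.45]
    - [[0,-0.008,-0.5],[0,0,0],-0.45]
    - [[0,-0.008,-0.5],[0,0,0],-0.45]

```text
time_s: 28.1
ee_pos: [0.5349, 0.1892, 0.11]
tool_rot: [0.002, 1.0, -0.021, -0.003]
force: [0.1, -0.6, -0.0]
opening: 0.276
finger_force: 0.0
```

apply_moves:
  plan:
    - [[0,0,-0.25],[0,0,0],-0.45]
    - [[0,0,-0.5],[0,0,0],-0.45]
    - [[0,0,-0.525],[0,0,0],-0.45]
    - [[0,0,-0.525],[0,0,0],-0.45]

```text
time_s: 28.5
ee_pos: [0.5378, 0.1915, 0.051]
tool_rot: [0.0, 1.0, -0.02, 0.0]
force: [0.4, 0.8, 0.8]
opening: 0.271
finger_force: 0.0
```

apply_moves:
  plan:
    - [[0,0,0],[0,0,0],-1]
    - [[0,0,0],[0,0,0],-1]
    - [[0,0,0],[0,0,0],-1]
    - [[0,0,0],[0,0,0],-1]
    - [[0,0,0],[0,0,0],-1]

```text
time_s: 29.0
ee_pos: [0.5379, 0.1923, 0.0518]
tool_rot: [-0.001, 1.0, -0.019, 0.001]
force: [-2.0, -0.5, 5.5]
opening: 0.109
finger_force: 12.0
```

apply_moves:
  plan:
    - [[0,0,0.1],[0,0,0],-1]
    - [[0,0,0.3],[0,0,0],-1]
    - [[0,0,0.6],[0,0,0],-1]
    - [[0,0,1],[0,0,0],-1]
    - [[0,0,1],[0,0,0],-1]

```text
time_s: 29.5
ee_pos: [0.5411, 0.1938, 0.1783]
tool_rot: [-0.004, 1.0, -0.019, 0.007]
force: [0.9, 0.4, 0.5]
opening: 0.11
finger_force: 12.0
```

apply_moves:
  plan:
    - [[0,-0.4,0],[0,0,0.02],-1]
    - [[0.022,-0.8,0],[0,0,0.05],-1]
    - [[0.022,-0.9,0],[0,0,0.05],-1]

```text
time_s: 29.8
ee_pos: [0.5389, 0.0806, 0.1707]
tool_rot: [0.0, 1.0, 0.019, -0.0]
force: [0.3, 0.8, -0.7]
opening: 0.113
finger_force: 12.0
```

apply_moves:
  plan:
    - [[0,-0.4,0],[0,0,0],-1]
    - [[0.022,-0.8,0],[0,0,0],-1]
    - [[0.022,-0.9,0],[0,0,0],-1]

```text
time_s: 30.1
ee_pos: [0.542, -0.0273, 0.1705]
tool_rot: [0.0, 1.0, 0.018, -0.0]
force: [-0.6, 0.3, -0.2]
opening: 0.114
finger_force: 12.0
```

apply_moves:
  plan:
    - [[0,-0.4,0],[0,0,0],-1]
    - [[0.022,-0.8,0],[0,0,0],-1]
    - [[0.022,-0.9,0],[0,0,0],-1]
    - [[0.022,-0.9,0],[0,0,0],-1]
    - [[0.022,-0.9,0],[0,0,0],-1]

```text
time_s: 30.6
ee_pos: [0.5451, -0.1316, 0.1702]
tool_rot: [-0.0, 1.0, 0.02, 0.0]
force: [0.1, -0.3, -0.3]
opening: 0.11
finger_force: 12.0
```

```bash
python3 held.py
```

```text
{'time_s': 30.6, 'joints': [0.052, 0.3199, -0.2289, -0.0004, -1.0217, 1.5586], 'ee_pos': [0.5451, -0.1316, 0.1702], 'tool_rot': [-0.0002, 0.9998, 0.0198, 0.0001], 'force': [0.1136, -0.3117, -0.307], 'opening': 0.1096, 'finger_force': 12.0}
-0.04 84 [ 0.018  -0.0043 -0.0377] [ 0.0198  0.0051 -0.0302]
-0.03 125 [ 0.0178 -0.0043 -0.03  ] [ 0.0197  0.005  -0.0201]
-0.02 114 [ 0.0182 -0.0039 -0.0199] [ 0.02    0.0051 -0.0101]
-0.01 174 [ 0.0101 -0.0116 -0.01  ] [ 0.0203  0.0085 -0.    ]
0.0 595 [ 0.0096 -0.0139  0.0001] [0.0197 0.0136 0.01  ]
0.01 727 [ 0.0081 -0.0139  0.0101] [0.0196 0.0136 0.02  ]
0.02 2516 [-0.0216 -0.0142  0.02  ] [0.0197 0.0139 0.03  ]
0.03 208 [ 0.0098 -0.0136  0.03  ] [0.0133 0.0134 0.0358]
```

apply_moves:
  plan:
    - [[0,0.004,-0.3],[0,0,0],-1]
    - [[0,0.004,-0.5],[0,0,0],-1]
    - [[0,0.004,-0.6],[0,0,0],-1]
    - [[0,0.004,-0.6],[0,0,0],-1]

```text
time_s: 31.05
ee_pos: [0.5442, -0.1306, 0.0968]
tool_rot: [-0.0, 1.0, 0.021, -0.002]
force: [-0.3, -0.2, -0.4]
opening: 0.106
finger_force: 12.0
```

apply_moves:
  plan:
    - [[0,0,-0.08],[0,0,0],-1]
    - [[0,0,-0.16],[0,0,0],-1]
    - [[0,0,-0.24],[0,0,0],-1]
    - [[0,0,-0.32],[0,0,0],-1]
    - [[0,0,-0.37],[0,0,0],-1]
    - [[0,0,-0.37],[0,0,0],-1]

```text
time_s: 31.65
ee_pos: [0.545, -0.1319, 0.0533]
tool_rot: [0.0, 1.0, 0.02, -0.0]
force: [0.1, 0.3, -0.6]
opening: 0.11
finger_force: 12.0
```

apply_moves:
  plan:
    - [[0,0,0],[0,0,0],-0.45]
    - [[0,0,0],[0,0,0],-0.45]
    - [[0,0,0],[0,0,0],-0.45]
    - [[0,0,0.3],[0,0,0],-0.45]
    - [[0,0,0.6],[0,0,0],-0.45]
    - [[0,0,1],[0,0,0],-0.45]
    - [[0,0,1],[0,0,0],-0.45]

```text
time_s: 32.35
ee_pos: [0.5495, -0.1323, 0.1814]
tool_rot: [0.001, 1.0, 0.021, 0.008]
force: [1.1, 0.3, 0.0]
opening: 0.278
finger_force: 0.0
```

apply_moves:
  plan:
    - [[0,0.4,0],[0,0,0],-0.45]
    - [[-0.02,0.8,0],[0,0,-0.05],-0.45]
    - [[-0.02,0.87,0],[0,0,-0.05],-0.45]

```text
time_s: 32.65
ee_pos: [0.5425, -0.0241, 0.1742]
tool_rot: [-0.0, 1.0, -0.018, 0.001]
force: [0.2, -0.3, 0.3]
opening: 0.273
finger_force: 0.0
```

apply_moves:
  plan:
    - [[0,0.4,0],[0,0,0],-0.45]
    - [[-0.02,0.8,0],[0,0,0],-0.45]
    - [[-0.02,0.87,0],[0,0,0],-0.45]

```text
time_s: 32.95
ee_pos: [0.5404, 0.0805, 0.174]
tool_rot: [-0.0, 1.0, -0.017, 0.001]
force: [-0.2, -0.8, 1.0]
opening: 0.276
finger_force: 0.0
```

apply_moves:
  plan:
    - [[0,0.4,0],[0,0,0],-0.45]
    - [[-0.02,0.8,0],[0,0,0],-0.45]
    - [[-0.02,0.87,0],[0,0,0],-0.45]

```text
time_s: 33.25
ee_pos: [0.5381, 0.1849, 0.1738]
tool_rot: [-0.0, 1.0, -0.017, 0.001]
force: [-0.4, -1.6, 0.6]
opening: 0.273
finger_force: 0.0
```

apply_moves:
  plan:
    - [[0,0.4,0],[0,0,0],-0.45]
    - [[-0.02,0.8,0],[0,0,0],-0.45]
    - [[-0.02,0.87,0],[0,0,0],-0.45]
    - [[-0.02,0.87,0],[0,0,0],-0.45]
    - [[-0.02,0.87,0],[0,0,0],-0.45]

```text
time_s: 33.75
ee_pos: [0.5353, 0.2845, 0.1735]
tool_rot: [0.0, 1.0, -0.02, -0.0]
force: [-0.1, 0.5, 0.3]
opening: 0.273
finger_force: 0.0
```

```bash
python3 tiles.py; python3 chk.py
```

```text
{'time_s': 33.75, 'joints': [0.7553, 0.3911, -0.1105, -0.0, -1.0703, 0.7758], 'ee_pos': [0.5353, 0.2845, 0.1735], 'tool_rot': [0.0004, 0.9998, -0.0198, -0.0004], 'force': [-0.1067, 0.4771, 0.2792], 'opening': 0.2726, 'finger_force': 0.0}
[0.5342 0.2842] [0.0088 0.0411] 87.5 1004 zmax 0.081 ylo/hi 0.2791 0.2894
((0.529626190662384, 0.19192448258399963), (0.22182218730449677, 0.07415324449539185), 87.4062728881836)
-0.0394 0  
-0.0854 80 [ 0.537 -0.084  0.079] 0.08400945030233209
-0.1314 83 [ 0.542 -0.131  0.078] 0.08498191570338975
-0.1774 88 [ 0.545 -0.178  0.078] 0.08411884191061136
-0.2234 89 [ 0.546 -0.224  0.078] 0.08508445414624233
plug 212 [0.63215644 0.05112902 0.02966182] [0.65603498 0.11747081 0.04088933]
```

apply_moves:
  plan:
    - [[-0.008,-0.008,-0.3],[0,0,0],-0.45]
    - [[-0.008,-0.008,-0.5],[0,0,0],-0.45]
    - [[-0.008,-0.008,-0.5],[0,0,0],-0.45]

```text
time_s: 34.15
ee_pos: [0.5325, 0.2818, 0.1105]
tool_rot: [0.002, 1.0, -0.021, -0.003]
force: [0.5, -0.7, 0.3]
opening: 0.273
finger_force: 0.0
```

apply_moves:
  plan:
    - [[0,0,-0.25],[0,0,0],-0.45]
    - [[0,0,-0.5],[0,0,0],-0.45]
    - [[0,0,-0.53],[0,0,0],-0.45]
    - [[0,0,-0.53],[0,0,0],-0.45]

```text
time_s: 34.55
ee_pos: [0.5352, 0.2846, 0.051]
tool_rot: [0.0, 1.0, -0.02, 0.0]
force: [-0.1, -0.2, 0.9]
opening: 0.274
finger_force: 0.0
```

apply_moves:
  plan:
    - [[0,0,0],[0,0,0],-1]
    - [[0,0,0],[0,0,0],-1]
    - [[0,0,0],[0,0,0],-1]
    - [[0,0,0],[0,0,0],-1]
    - [[0,0,0],[0,0,0],-1]

```text
time_s: 35.05
ee_pos: [0.5352, 0.2853, 0.0518]
tool_rot: [-0.001, 1.0, -0.019, 0.001]
force: [-0.2, -1.3, 6.4]
opening: 0.112
finger_force: 12.0
```

apply_moves:
  plan:
    - [[0,0,0.1],[0,0,0],-1]
    - [[0,0,0.3],[0,0,0],-1]
    - [[0,0,0.6],[0,0,0],-1]
    - [[0,0,1],[0,0,0],-1]
    - [[0,0,1],[0,0,0],-1]

```text
time_s: 35.55
ee_pos: [0.5382, 0.2875, 0.1786]
tool_rot: [-0.005, 1.0, -0.019, 0.006]
force: [1.2, 0.6, -0.5]
opening: 0.113
finger_force: 12.0
```

apply_moves:
  plan:
    - [[0,-0.4,0],[0,0,0.02],-1]
    - [[0.02,-0.8,0],[0,0,0.05],-1]
    - [[0.02,-0.9,0],[0,0,0.05],-1]

```text
time_s: 35.85
ee_pos: [0.536, 0.1736, 0.1707]
tool_rot: [0.0, 1.0, 0.019, -0.0]
force: [0.7, -0.2, -0.6]
opening: 0.115
finger_force: 12.0
```

apply_moves:
  plan:
    - [[0,-0.4,0],[0,0,0],-1]
    - [[0.02,-0.8,0],[0,0,0],-1]
    - [[0.02,-0.9,0],[0,0,0],-1]

```text
time_s: 36.15
ee_pos: [0.5387, 0.0658, 0.1705]
tool_rot: [0.0, 1.0, 0.018, -0.0]
force: [0.8, 1.1, 0.5]
opening: 0.115
finger_force: 12.0
```

apply_moves:
  plan:
    - [[0,-0.4,0],[0,0,0],-1]
    - [[0.02,-0.8,0],[0,0,0],-1]
    - [[0.02,-0.9,0],[0,0,0],-1]
    - [[0.02,-0.9,0],[0,0,0],-1]
    - [[0.02,-0.9,0],[0,0,0],-1]

```text
time_s: 36.65
ee_pos: [0.5419, -0.0385, 0.1703]
tool_rot: [-0.0, 1.0, 0.02, 0.0]
force: [0.5, -0.1, -0.0]
opening: 0.11
finger_force: 12.0
```

```bash
python3 held.py
```

```text
{'time_s': 36.65, 'joints': [0.2275, 0.2913, -0.2709, -0.0003, -1.008, 1.3831], 'ee_pos': [0.5419, -0.0385, 0.1703], 'tool_rot': [-0.0002, 0.9998, 0.0198, 0.0003], 'force': [0.4625, -0.1446, -0.0092], 'opening': 0.1104, 'finger_force': 12.0}
-0.04 89 [ 0.0182 -0.0044 -0.0391] [ 0.02    0.0048 -0.03  ]
-0.03 130 [ 0.0176 -0.0046 -0.0299] [ 0.02    0.005  -0.0201]
-0.02 114 [ 0.018  -0.0041 -0.0198] [ 0.0204  0.005  -0.0101]
-0.01 180 [ 0.0103 -0.0092 -0.01  ] [ 0.0204  0.0069 -0.    ]
0.0 587 [ 0.0099 -0.0138  0.    ] [0.02   0.0136 0.01  ]
0.01 729 [ 0.0086 -0.0139  0.01  ] [0.0198 0.0136 0.02  ]
0.02 2518 [-0.0223 -0.0142  0.02  ] [0.0198 0.014  0.03  ]
0.03 217 [ 0.0099 -0.0136  0.03  ] [0.0134 0.0133 0.036 ]
```

apply_moves:
  plan:
    - [[0,-0.004,-0.3],[0,0,0],-1]
    - [[0,-0.004,-0.5],[0,0,0],-1]
    - [[0,-0.004,-0.6],[0,0,0],-1]
    - [[0,-0.004,-0.6],[0,0,0],-1]

```text
time_s: 37.1
ee_pos: [0.5408, -0.0387, 0.0967]
tool_rot: [0.0, 1.0, 0.021, -0.002]
force: [-0.2, -0.1, -1.0]
opening: 0.112
finger_force: 12.0
```

apply_moves:
  plan:
    - [[0,0,-0.08],[0,0,0],-1]
    - [[0,0,-0.16],[0,0,0],-1]
    - [[0,0,-0.24],[0,0,0],-1]
    - [[0,0,-0.32],[0,0,0],-1]
    - [[0,0,-0.37],[0,0,0],-1]
    - [[0,0,-0.37],[0,0,0],-1]

```text
time_s: 37.7
ee_pos: [0.5417, -0.0397, 0.0533]
tool_rot: [0.0, 1.0, 0.02, -0.0]
force: [-0.0, 0.2, -0.9]
opening: 0.112
finger_force: 12.0
```

apply_moves:
  plan:
    - [[0,0,0],[0,0,0],-0.45]
    - [[0,0,0],[0,0,0],-0.45]
    - [[0,0,0],[0,0,0],-0.45]
    - [[0,0,0.3],[0,0,0],-0.45]
    - [[0,0,0.6],[0,0,0],-0.45]
    - [[0,0,1],[0,0,0],-0.45]
    - [[0,0,1],[0,0,0],-0.45]

```text
time_s: 38.4
ee_pos: [0.5462, -0.0393, 0.1813]
tool_rot: [-0.0, 1.0, 0.021, 0.008]
force: [0.8, 0.7, -0.3]
opening: 0.274
finger_force: 0.0
```

```bash
python3 -c "from h import *;st()"; python3 chk.py
```

```text
{'time_s': 38.4, 'joints': [0.2257, 0.2806, -0.2573, 0.0029, -1.0176, 1.3847], 'ee_pos': [0.5462, -0.0393, 0.1813], 'tool_rot': [-0.0004, 0.9998, 0.0206, 0.0077], 'force': [0.8262, 0.6982, -0.3002], 'opening': 0.2743, 'finger_force': 0.0}
-0.0394 45 [ 0.529 -0.04   0.078] 0.0852929177782491
-0.0854 62 [ 0.533 -0.084  0.078] 0.08559564959168942
-0.1314 58 [ 0.538 -0.132  0.079] 0.0851976375083674
-0.1774 53 [ 0.537 -0.178  0.078] 0.08509457391901676
-0.2234 93 [ 0.546 -0.224  0.078] 0.08530132899915976
no plug
```

apply_moves:
  plan:
    - [[0,0,0.4],[0,0,-0.09],-0.4]
    - [[0,0,0.8],[0,0,-0.18],-0.4]
    - [[0,0,1],[0,0,-0.28],-0.4]
    - [[0,0,1],[0,0,-0.37],-0.4]
    - [[0,0,1],[0,0,-0.46],-0.4]
    - [[0,0,1],[0,0,-0.55],-0.4]
    - [[0,0,1],[0,0,-0.64],-0.4]
    - [[0,0,1],[0,0,-0.73],-0.4]
    - [[0,0,1],[0,0,-0.82],-0.4]
    - [[0,0,1],[0,0,-0.9],-0.4]

```text
time_s: 39.45
ee_pos: [0.5412, -0.0395, 0.2925]
tool_rot: [0.001, 0.771, -0.636, -0.001]
force: [-0.0, -0.5, -0.4]
opening: 0.3
finger_force: 0.0
```

apply_moves:
  plan:
    - [[0,-0.3,0.25],[0,0,-0.1],-0.4]
    - [[0.3,-0.73,0.25],[0,0,-0.1],-0.4]
    - [[0.7,-0.73,0.25],[0,0,-0.1],-0.4]
    - [[0.82,-0.73,0.25],[0,0,-0.1],-0.4]
    - [[0.82,-0.73,0.25],[0,0,-0.1],-0.4]
    - [[0.82,-0.73,0.25],[0,0,-0.1],-0.4]

```text
time_s: 40.05
ee_pos: [0.6397, -0.1271, 0.3219]
tool_rot: [0.001, 0.721, -0.693, -0.001]
force: [-1.0, -0.0, 0.0]
opening: 0.298
finger_force: 0.0
```

```bash
python3 - <<'E'
from h import *
st(); im,d,K,M,c=snap("wrist","w6.png"); a=cloud(d,K,M).reshape(-1,3)
t=a[(a[:,2]>.2)&(a[:,2]<.235)&(a[:,0]>.58)&(a[:,0]<.7)&(abs(a[:,1]+.13)<.08)]; print(len(t),np.median(t,0),t.min(0),t.max(0),cv2.minAreaRect(t[:,:2].astype(np.float32)))
E
python3 chk.py
```

```text
{'time_s': 40.05, 'joints': [0.0512, 0.3908, 0.2612, -0.0004, -1.4446, -0.0117], 'ee_pos': [0.6397, -0.1271, 0.3219], 'tool_rot': [0.0011, 0.7209, -0.693, -0.0013], 'force': [-0.9601, -0.0102, 0.0479], 'opening': 0.2983, 'finger_force': 0.0}
2568 [ 0.64255787 -0.13329568  0.21943698] [ 0.63382652 -0.1826922   0.20014013] [ 0.64894002 -0.07398697  0.22212986] ((0.6414087414741516, -0.12838594615459442), (0.011769916862249374, 0.1086946427822113), 1.9103477001190186)
-0.0394 0  
-0.0854 0  
-0.1314 0  
-0.1774 86 [ 0.545 -0.178  0.078] 0.08551899058187495
-0.2234 90 [ 0.546 -0.224  0.079] 0.08537371544671513
plug 210 [0.63141948 0.05160961 0.02942738] [0.65632041 0.11749503 0.03965634]
```

View pics/w6.png

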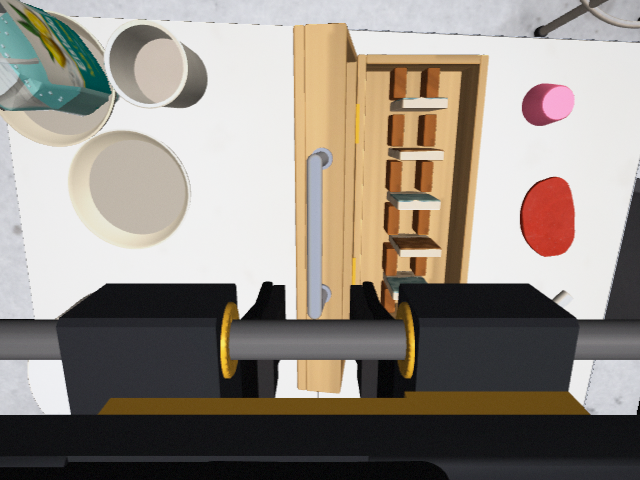

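All five tiles sit in their notches (rows 103–285, col ~415); bar at (316,235). Grip it and fold down.

apply_moves:
  plan:
    - [[0.015,0,-0.3],[0,0,0],-0.4]
    - [[0.015,0,-0.5],[0,0,0],-0.4]
    - [[0.015,0,-0.5],[0,0,0],-0.4]

```text
time_s: 40.45
ee_pos: [0.6389, -0.1264, 0.2605]
tool_rot: [0.002, 0.721, -0.693, -0.003]
force: [-0.0, -0.2, -1.2]
opening: 0.299
finger_force: 0.0
```

apply_moves:
  plan:
    - [[0,0,-0.25],[0,0,0],-0.4]
    - [[0,0,-0.45],[0,0,0],-0.4]
    - [[0,0,-0.53],[0,0,0],-0.4]
    - [[0,0,-0.53],[0,0,0],-0.4]

```text
time_s: 40.85
ee_pos: [0.6415, -0.1271, 0.2005]
tool_rot: [0.0, 0.721, -0.693, -0.0]
force: [0.3, -0.7, 0.2]
opening: 0.302
finger_force: 0.0
```

apply_moves:
  plan:
    - [[0,0,0],[0,0,0],-0.95]
    - [[0,0,0],[0,0,0],-0.95]
    - [[0,0,0],[0,0,0],-0.95]
    - [[0,0,0],[0,0,0],-0.95]
    - [[0,0,0],[0,0,0],-0.95]
  force: 25

```text
time_s: 41.35
ee_pos: [0.6424, -0.1273, 0.2017]
tool_rot: [-0.001, 0.721, -0.693, 0.001]
force: [-0.7, 1.1, 4.4]
opening: 0.107
finger_force: 25.0
```

```bash
python3 -c "
from h import *;st()
b=lambda t:np.array([-155*np.cos(t)+16*np.sin(t),155*np.sin(t)+16*np.cos(t)])/120
for s,ts in((1.71,(1.6,1.45,1.3,1.15,1.0)),(1.0,(.85,.7,.55,.45)),(.45,(.35,.25,.17,.1,.05,0,-.02))):
  for t in ts: print(s,t,(b(t)-b(s)).round(3))"
```

```text
{'time_s': 41.35, 'joints': [0.0512, 0.4481, 0.0548, 0.0006, -1.1754, -0.0116], 'ee_pos': [0.6424, -0.1273, 0.2017], 'tool_rot': [-0.0006, 0.7211, -0.6929, 0.0009], 'force': [-0.6768, 1.1159, 4.4371], 'opening': 0.1068, 'finger_force': 25.001}
1.71 1.6 [-0.14   0.027]
1.71 1.45 [-0.335  0.038]
1.71 1.3 [-0.528  0.02 ]
1.71 1.15 [-0.717 -0.027]
1.71 1.0 [-0.897 -0.102]
1.0 0.85 [-0.167 -0.101]
1.0 0.7 [-0.316 -0.225]
1.0 0.55 [-0.446 -0.37 ]
1.0 0.45 [-0.519 -0.477]
0.45 0.35 [-0.063 -0.114]
0.45 0.25 [-0.113 -0.233]
0.45 0.17 [-0.145 -0.332]
0.45 0.1 [-0.167 -0.42 ]
0.45 0.05 [-0.178 -0.484]
0.45 0 [-0.187 -0.549]
0.45 -0.02 [-0.189 -0.574]
```

apply_moves:
  plan:
    - [[-0.14,-0.005,0.027],[0,0,0],-0.95]
    - [[-0.335,-0.012,0.038],[0,0,0],-0.95]
    - [[-0.528,-0.018,0.02],[0,0,0],-0.95]
    - [[-0.717,-0.025,-0.027],[0,0,0],-0.95]
    - [[-0.897,-0.031,-0.102],[0,0,0],-0.95]
    - [[-0.897,-0.031,-0.102],[0,0,0],-0.95]

```text
time_s: 41.95
ee_pos: [0.5319, -0.131, 0.1887]
tool_rot: [0.0, 0.721, -0.693, -0.001]
force: [-4.8, 1.6, 6.0]
opening: 0.103
finger_force: 25.0
```

apply_moves:
  plan:
    - [[-0.085,-0.003,-0.05],[0,0,0],-0.95]
    - [[-0.167,-0.006,-0.1],[0,0,0],-0.95]
    - [[-0.24,-0.008,-0.16],[0,0,0],-0.95]
    - [[-0.316,-0.011,-0.225],[0,0,0],-0.95]
    - [[-0.446,-0.015,-0.37],[0,0,0],-0.95]
    - [[-0.519,-0.018,-0.477],[0,0,0],-0.95]
    - [[-0.519,-0.018,-0.477],[0,0,0],-0.95]

```text
time_s: 42.65
ee_pos: [0.4699, -0.1332, 0.1291]
tool_rot: [0.002, 0.721, -0.693, -0.002]
force: [-3.1, -0.4, -1.2]
opening: 0.107
finger_force: 25.0
```

apply_moves:
  plan:
    - [[-0.063,-0.002,-0.114],[0,0,0],-0.95]
    - [[-0.113,-0.004,-0.233],[0,0,0],-0.95]
    - [[-0.145,-0.005,-0.332],[0,0,0],-0.95]
    - [[-0.167,-0.006,-0.42],[0,0,0],-0.95]
    - [[-0.178,-0.006,-0.484],[0,0,0],-0.95]
    - [[-0.187,-0.006,-0.549],[0,0,0],-0.95]
    - [[-0.187,-0.006,-0.56],[0,0,0],-0.95]
    - [[-0.187,-0.006,-0.56],[0,0,0],-0.95]

```text
time_s: 43.45
ee_pos: [0.4477, -0.134, 0.0625]
tool_rot: [0.002, 0.721, -0.693, -0.002]
force: [-4.5, -2.3, -2.4]
opening: 0.107
finger_force: 25.0
```

apply_moves:
  plan:
    - [[0,0,-0.02],[0,0,0],-0.95]
    - [[0,0,-0.04],[0,0,0],-0.95]
    - [[0,0,-0.04],[0,0,0],-0.95]

```text
time_s: 43.75
ee_pos: [0.4477, -0.1341, 0.0607]
tool_rot: [0.002, 0.721, -0.693, -0.002]
force: [-12.1, 1.4, 20.9]
opening: 0.105
finger_force: 25.0
```

```bash
cat > lid.py <<'E'
from h import *
st(); im,d,K,M,c=snap("top"); P=cloud(d,K,M)
m=(P[...,2]>.085)&(P[...,2]<.14)&(P[...,0]>.48)&(P[...,0]<.61)&(P[...,1]>-.27)&(P[...,1]<.01)
p=P[m]; A=np.c_[p[:,:2],np.ones(len(p))]
for _ in range(3):
    s=np.linalg.lstsq(A,p[:,2],rcond=None)[0]; r=abs(A@s-p[:,2]); k=r<max(.003,np.median(r)*2); A,p=A[k],p[k]
print("lid plane",s,len(p),np.median(p[:,2]))
E
python3 lid.py
```

```text
{'time_s': 43.75, 'joints': [0.0584, 0.3202, -0.5773, 0.0009, -0.6794, -0.0188], 'ee_pos': [0.4477, -0.1341, 0.0607], 'tool_rot': [0.0025, 0.7212, -0.6927, -0.0019], 'force': [-12.0594, 1.3795, 20.9334], 'opening': 0.1046, 'finger_force': 24.9996}
lid plane [ 0.00137309 -0.00054794  0.09925204] 2134 0.1000933666690279
```

Shut (20 N reaction, lid flat at 100 mm). Release and retreat straight up.

apply_moves:
  plan:
    - [[-0.01,0,0.03],[0,0,0],-0.95]
    - [[-0.01,0,0.03],[0,0,0],-0.45]
    - [[-0.01,0,0.03],[0,0,0],-0.45]
    - [[-0.01,0,0.03],[0,0,0],-0.45]
    - [[-0.01,0,0.03],[0,0,0],-0.45]
    - [[-0.01,0,0.3],[0,0,0],-0.45]
    - [[-0.01,0,0.6],[0,0,0],-0.45]
    - [[-0.01,0,1],[0,0,0],-0.45]
    - [[-0.01,0,1],[0,0,0],-0.45]

```text
time_s: 44.7
ee_pos: [0.4533, -0.1341, 0.1853]
tool_rot: [-0.005, 0.722, -0.692, 0.006]
force: [1.6, 0.3, 0.3]
opening: 0.273
finger_force: 0.0
```

apply_moves:
  plan:
    - [[-0.3,0.4,0.2],[0,0,0],-0.45]
    - [[-0.3,0.9,0.5],[0,0,0],-0.45]
    - [[-0.3,0.9,0.5],[0,0,0],-0.45]
    - [[-0.3,0.9,0.5],[0,0,0],-0.45]
    - [[-0.3,0.9,0.5],[0,0,0],-0.45]

```text
time_s: 45.2
ee_pos: [0.4124, -0.0251, 0.2387]
tool_rot: [-0.0, 0.722, -0.692, 0.0]
force: [-0.5, 0.2, -0.3]
opening: 0.273
finger_force: 0.0
```

```bash
python3 lid.py; python3 - <<'E'
from h import *
im,d,K,M,c=snap("top"); cv2.imwrite("pics/end.png",cv2.resize(im[60:330,200:480],None,fx=2,fy=2)[:,:,::-1]); P=cloud(d,K,M)
t=P[(P[...,2]>.008)&(P[...,2]<.045)&(abs(P[...,0]-.64)<.06)&(P[...,1]>.015)&(P[...,1]<.08)]; print(len(t),t.mean(0),t.max(0))
E
```

```text
{'time_s': 45.2, 'joints': [0.3361, -0.001, -0.4426, -0.0004, -1.1282, -0.2946], 'ee_pos': [0.4124, -0.0251, 0.2387], 'tool_rot': [-0.0005, 0.7216, -0.6923, 0.0001], 'force': [-0.5009, 0.2127, -0.3471], 'opening': 0.2726, 'finger_force': 0.0}
lid plane [-0.01172082 -0.00131576  0.10694623] 2618 0.10055843927146035
201 [0.63637864 0.04800281 0.0290238 ] [0.65617571 0.06675489 0.0388696 ]
```

View pics/end.png

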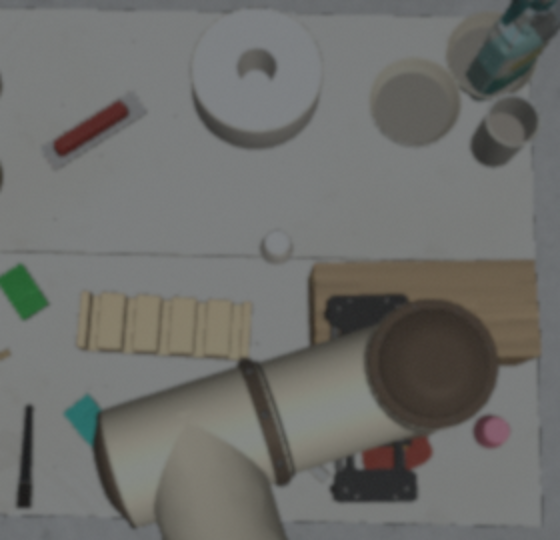

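Setter is empty, plug upright at (277,245), lid shut (tilt ~0.01 rad), the arm clear of everything.

```bash
python3 -c "from bench import ctrl; print(ctrl.finish_job())"
```

```text
the job is handed in; nothing more can be done
None
```

The job is handed in at about 45 s; no verdict was printed. By my last camera checks, the plug stands upright on the table, all four tiles are down in free notches with the filed tile undisturbed, and the lid is shut to about 0.01 rad.

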